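Book delivered jars in at the barcode reader

TASK

Book in the delivered jars: take two carrier trays off the top of the stack and set one inside each of the two outlined bays of the barcode reader, and stand every jar from the mat upright in those trays, one to a compartment, each with its label facing the reader's window. When all are loaded press the black scan button on top of the reader fully down and let it go, and leave the loaded trays there, the last tray where it is, and the other things on the bench undisturbed.

Things in the scene. Friction and masses are not known exactly. Their poses are not given: they have to be found in the camera images.
- reader: fixed barcode reader: a grey loading plate 6 mm thick, 216 x 364 mm (x, y), with a white bar along its far (+x) edge, 50 mm deep, 364 mm long, top 80 mm above the bench. Origin: on the bench, midway between the two bays; x points from the bays to the bar, z up. The bar's face, with a long black window, is 80 mm along +x from the origin and looks along -x
- bay_left (a point): centre of the bay on the reader's +y side, on the top of the plate (6 mm above the bench), axes parallel to the reader's. A white painted outline, 86 x 180 mm (x, y) outside, 3 mm wide: a tray goes inside it, its length along the reader's y
- bay_right (a point): centre of the same sort of bay on the reader's -y side
- window (a point): middle of the reader's window, on the bar's face, 56 mm above the bench
- scan_button (a joint): push button of the reader, m pressed: 0 up, 0.005 fully down (spring, 4 N at full travel); it springs back up
- scan_button_top (a point): top of the button's black cap, 26 mm diameter, in the middle of the reading bar's top; it is pressed straight down
- tray_1: bottom tray of the stack of three; stays where it is. Blue plastic tray, 160 mm along its y, 66 mm along its x, 36 mm high, 0.18 kg, same both ways round. Origin: centre of the underside, z up. Walls 3 mm thick; inside 154 x 60 mm; inner floor 10 mm above the origin. A 3 mm divider across the middle, top 28 mm above the origin, makes two compartments, for one jar each
- tray_2: middle tray, same as tray_1. A jar stands with room for fingers when 41 mm from the tray's middle along y. Each tray has a foot 6 mm high, 149 x 55 mm, which in the stack drops into the tray below, so each tray's origin is 30 mm above that of the one under it
- tray_3: top tray, same as tray_1. A tray is gripped from above across its 66 mm width at mid-length, with the fingertips at least 8 mm above its origin so as not to pinch the tray below, and lifts straight up
- jar_a: squat straight-sided amber glass jar, black screw cap, 50 mm diameter, 62 mm high, 0.16 kg, bottom-heavy. Origin: centre of its underside; z up its axis; +x points out through the middle of its only label (white, barcode). A white seal strip 10 mm wide runs from the label up the side and over the cap to the cap's centre, so the label's side shows from above too. May be absent
- jar_b: squat straight-sided amber glass jar, black screw cap, 50 mm diameter, 62 mm high, 0.16 kg, bottom-heavy. Origin: centre of its underside; z up its axis; +x points out through the middle of its only label (white, barcode). A white seal strip 10 mm wide runs from the label up the side and over the cap to the cap's centre, so the label's side shows from above too. May be absent
- jar_c: squat straight-sided amber glass jar, black screw cap, 50 mm diameter, 62 mm high, 0.16 kg, bottom-heavy. Origin: centre of its underside; z up its axis; +x points out through the middle of its only label (white, barcode). A white seal strip 10 mm wide runs from the label up the side and over the cap to the cap's centre, so the label's side shows from above too. May be absent
- jar_d: squat straight-sided amber glass jar, black screw cap, 50 mm diameter, 62 mm high, 0.16 kg, bottom-heavy. Origin: centre of its underside; z up its axis; +x points out through the middle of its only label (white, barcode). A white seal strip 10 mm wide runs from the label up the side and over the cap to the cap's centre, so the label's side shows from above too. May be absent
- mat: fixed flat absorbent bench mat, 200 x 200 mm, 2 mm thick, white with a blue border, on which the jars stand at the start, on one side of the reader; the stack of trays is on the other. Origin: centre of its underside
- beaker: bystander: glass beaker 66 mm diameter, 75 mm high, in front of the reader; origin centre of underside
- dish: bystander: glass dish 68 mm diameter, 18 mm high, in front of the reader; origin centre of underside
- spatula: bystander: double-ended steel lab spatula 130 mm long, 12 mm wide, lying on the bench in front of the reader
- reagent: bystander: amber reagent bottle 68 mm diameter, 105 mm high, blue cap, beyond the stack or mat
- white_jar: bystander: white plastic jar 72 mm diameter, 100 mm high, red cap, beyond the stack or mat
Mind the look-alikes: they are no part of the job. What is shaped like the tray_2 but orange is not meant.

How it is judged:
By the outcome, as a careful person would: the job done as asked, in the order asked, and still so for the second after the job is handed in, with the robot touching nothing.
Of jar_a, jar_b, jar_c, jar_d only 3 to 4 are there at a start; the rules pass over those that are not, and their reading is None.
At some moment in a run one of jar_a, jar_b, jar_c, jar_d may be knocked a few centimetres aside while the robot is not near it.
Once in a run the grip may slacken for a moment while it holds something.
It also fails if it takes over 208 s, if anything falls off the work surface, if the arm or the gripper's body presses on something with over 40 N, if the wrist force passes 120 N, or if a joint passes its speed limit or range.

ROBOT

A 6-joint arm with a two-finger parallel gripper is mounted at the origin on the work surface. World frame = base frame: x ahead of the robot, y to its left, z up, the work surface at z = 0. Lengths are in mm, angles in rad, forces in N, time in s.
With the tool pointing down it reaches from about 400 to 925 mm from the base axis. Payload 12.5 kg.
Tool frame: the origin (TCP) lies midway between the tips of the shut fingers; the grasp point (between the pads) lies 19 mm behind it; z points along the fingers, y is the line along which they close (so a half turn about z gives the same grasp; the last joint's range is limited). The gripper opens to 95 mm and grips with 3 to 60 N. Pads are 20 mm wide; open, the fingers measure 119 mm over their backs; the gripper's body (75 mm by 180 mm) begins 59 mm behind the grasp point.
Start: joints at [1.052, 0.491, 1.559, -0, 1.092, -0.106], TCP at [250.722, 572.529, 178.061] pointing down, gripper open.
Joint ranges: [-3.1, 3.1], [-0.84, 2.19], [0.05, 2.79], [-1.13, 4.28], [0.06, 2.93], [-2.69, 2.69]. Speed limits (rad/s): [2.22, 2.22, 2.79, 3.14, 3.14, 3.14].

INTERFACE

Orientations are given as [roll, pitch, yaw] about the fixed x, y, z axes, in that order (R = Rz(yaw) Ry(pitch) Rx(roll)).
In Python, from cell import env gives the robot as it stands.
- The arm moves only by the tool carry_out, never from a script. Its argument "series" is a list of rows, each a list of 4 numbers: the shift along the world's x, y, z normalised to -1 to 1, where 1 is 5 cm, then the turn about the world's z normalised to -1 to 1, where 1 is 6 degrees. In form: [[x, y, z, turn], ...]. A call has exactly 5 rows; each row shifts and turns the commanded pose from where the row before left it; what a row does not reach is not made up. A row lasts 1/10 s, in which the tool goes at most 50 mm and 8.59 degrees, less where a joint would pass 70% of its speed; a pose out of reach is approached as far as the arm can. A call with a number of a shift or a turn outside -1 to 1 is refused whole. A call with a gripper value outside its range is refused whole. "fingers" is the closure, from -1 (fully open) to 1 (shut), set as the call begins (left out, the last holds). The fingers move at their own pace and stop on an object; the grip force is fixed at half the most. Time passes only in rows, so rows that do not move let the fingers close, or fill a call up. It gives the time, the measured TCP pose, the force, the opening and the grip force at its end, in the units of the state.
- env.state(): the state, without advancing time (a new reading comes with each control period).
- env.read_camera(name): name is "scene" or "top" or "wrist"; returns the picture (400x640x3 uint8, red, green, blue); there is no depth.
- env.calibration(name): a dict with "K" (3x3 intrinsics, pixels), "pose" (4x4, takes a point from camera to world coordinates). Camera axes: x right, y down, z forward; pixel columns grow to the right and rows downward; lengths in mm; the calibration is good to about 2 mm. A picture is of the moment at which its call begins: read the wrist's pose just before it. calibration takes no time and is no camera call; for the wrist camera it gives the pose at the moment of the call.
- env.job_done(): hands the job in; it is judged then, once.
Trained networks look in the newest picture that a camera, given by its name, has taken for a name from the list of things; names that differ only in an ending like _2 or _b are one class to them, and where a whole thing is asked for, a point or a joint stands for the part that bears it (a point fixed in the world has none). Each returns a list of dicts, best first, with "conf" (0 to 1); they miss things now and then, are a little off and sometimes report something else, mostly with a low value. They report only what shows in the picture. A call takes as long as a camera call. They do not tell look-alikes from the thing itself.
- env.look_for(camera, label): "position" ([row, column] as shares, 0 to 1, of the picture: columns of its width, rows of its height, amid what is visible of it).
The state is a dict: "t": time; "joints": joint angles; "qvel": joint speeds; "tau": joint torques, N m; "eef_pos": TCP position; "tcp_rot": TCP orientation; "ft_force": force on the tool from outside, world axes, zero at the start; "moment": the same for the moment, N m; "opening": opening from 0.0 (shut) to 1.0 (fully open); "grip_force": force on a finger pad.
Only numpy, scipy, OpenCV 4.12 (cv2) and the standard library are available. Lean on these libraries where they do the work, as an engineer would, in place of code of your own. Each camera call takes 0.05 s, during which the arm holds its last target. There are 200 camera calls.

## Working session

There is one attempt and no reset: what is moved stays moved. The work goes in short steps, Python scripts to look and compute and a tool call to move; the robot and the scene stay as the last step left them, time stands still between calls to the robot, and variables do not carry over. Pictures are saved under pics/ and viewed, at most 14 in all, crops included, and the job is handed in when it is done.

Besides the shell and the picture viewer there is one more tool, called after "Emit:" by a JSON object that holds its "method" and its "body", one argument or row to a line. carry_out: Moves the arm, as the interface text tells. Its arguments: {"type":"object","properties":{"series":{"type":"array","items":{"type":"array","items":{"type":"number","minimum":-1,"maximum":1}}},"fingers":{"type":"number"}},"required":["series"]}

```bash
ls; mkdir -p pics
python3 - <<'E'
from cell import env
import cv2
for n in ("top","scene"):
    im=env.read_camera(n); cv2.imwrite(f"pics/{n}0.png",im[:,:,::-1])
    c=env.calibration(n); print(n,c["K"],c["pose"])
    for l in ("tray_1","jar_a","reader","mat","scan_button_top","beaker","dish","spatula"):
        print(l,[( [round(x,3) for x in d["position"]],round(d["conf"],2)) for d in env.look_for(n,l)])
print(env.state())
E
```

```text
pics
top [[362.54328988   0.         324.01490679]
 [  0.         362.54328988 199.80413967]
 [  0.           0.           1.        ]] [[ 1.68095508e-03 -9.86839477e-01  1.61694223e-01  3.68452860e+02]
 [-9.99862434e-01 -4.32675477e-03 -1.60122515e-02  5.12705670e+00]
 [ 1.65011332e-02 -1.61645064e-01 -9.86710994e-01  9.51807893e+02]
 [ 0.00000000e+00  0.00000000e+00  0.00000000e+00  1.00000000e+00]]
tray_1 [([0.555, 0.647], 0.66), ([0.516, 0.7], 0.59), ([0.541, 0.652], 0.58), ([0.722, 0.684], 0.57)]
jar_a [([0.543, 0.256], 0.9), ([0.564, 0.305], 0.79), ([0.465, 0.311], 0.73), ([0.39, 0.504], 0.4)]
reader [([0.379, 0.501], 0.85)]
mat [([0.505, 0.286], 0.93)]
scan_button_top [([0.562, 0.648], 0.73), ([0.306, 0.509], 0.43)]
beaker [([0.557, 0.583], 0.88)]
dish [([0.59, 0.476], 0.9), ([0.308, 0.503], 0.25)]
spatula [([0.602, 0.43], 0.44)]
scene [[504.24092514   0.         311.44913648]
 [  0.         504.24092514 197.2085873 ]
 [  0.           0.           1.        ]] [[ 2.33020040e-01  6.85427905e-01 -6.89847989e-01  1.31059012e+03]
 [ 9.72299703e-01 -1.77560770e-01  1.52004805e-01 -
[... 537 characters left out ...]
.51], 0.28)]
{'t': 0.9, 'joints': array([ 1.05242531e+00,  4.90912294e-01,  1.55887468e+00, -9.70621987e-06,
        1.09171139e+00, -1.05602675e-01]), 'qvel': array([ 8.79896836e-04,  3.40520591e-04,  6.42192157e-05, -1.43060990e-03,
        4.30143132e-04, -2.14357477e-03]), 'tau': array([-4.63863962e-04, -6.12470913e+01, -2.58423543e+01,  6.92431047e-02,
        4.46578616e-02,  1.00165900e-05]), 'eef_pos': array([250.71494786, 572.54247631, 178.06203309]), 'tcp_rot': array([3.14149980e+00, 1.85040706e-05, 2.72882878e+00]), 'ft_force': array([ 0.31670704,  0.6587272 , -0.95651654]), 'moment': array([-0.023502  ,  0.01835509, -0.00014451]), 'grip_force': 0.0, 'opening': 1.0010789522168897}
```

View pics/top0.png

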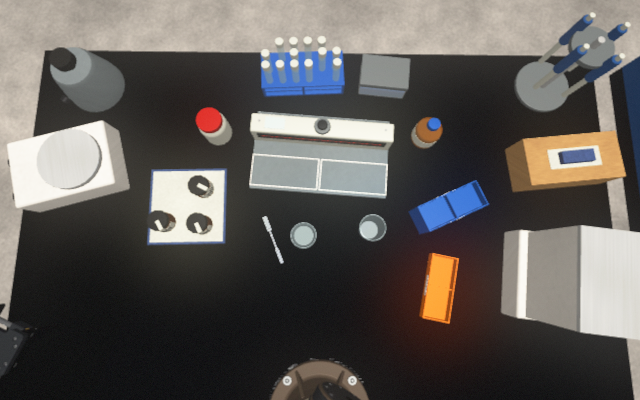

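View pics/scene0.png

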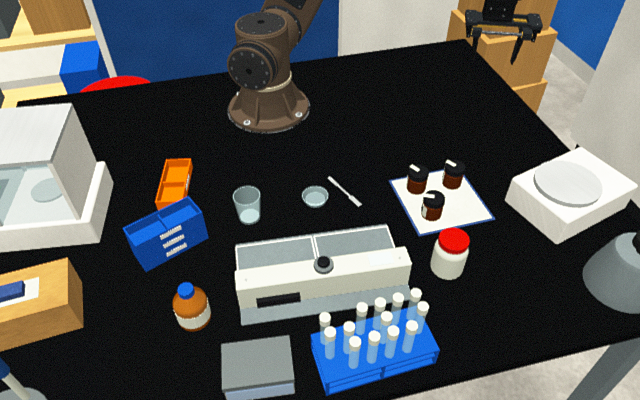

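The top view shows three jars on the mat at about (200,186), (161,221) and (199,223). The blue stack is at about (449,206), with the orange look-alike at (440,288). The reader is at about (320,155) with its bays at (284,173) and (353,176), and the button is at (322,126).

```bash
cat > h.py <<'E'
import numpy as np, cv2
from cell import env
def ray(n,px,z,c=None):
    """pixels (N,2: col,row) -> world xy on plane z"""
    c=c or env.calibration(n); K=np.array(c["K"]); T=np.array(c["pose"])
    px=np.atleast_2d(px).astype(float)
    d=np.c_[px,np.ones(len(px))]@np.linalg.inv(K).T@T[:3,:3].T
    return (T[:3,3]+d*((z-T[2,3])/d[:,2])[:,None])[:,:2]
def proj(n,P,c=None):
    c=c or env.calibration(n); K=np.array(c["K"]); T=np.array(c["pose"])
    p=(np.atleast_2d(P)-T[:3,3])@T[:3,:3]@K.T
    return p[:,:2]/p[:,2:]
def blobs(m,amin):
    n,l,s,c=cv2.connectedComponentsWithStats(m.astype(np.uint8))
    return [(s[i,4],l==i) for i in np.argsort(-s[1:,4])+1 if s[i,4]>=amin]
def rect(mask):
    pts=np.argwhere(mask)[:,::-1].astype(np.float32); return pts
E
python3 - <<'E'
from h import *
np.set_printoptions(precision=1,suppress=True)
im=cv2.imread("pics/top0.png"); 
c=env.calibration("top")
print("btn",ray("top",[322.5,123],90,c))
print("jars",ray("top",[[200,186],[161,221],[199,223]],50,c))
print("bay corners", ray("top",[[255,155],[321,158],[388,160],[249,187],[318,191],[386,193]],6,c))
print("mat",ray("top",[[151,170],[227,170],[225,243],[148,243]],2,c))
print("stack top corners",ray("top",[[411,208],[479,182],[488,204],[418,232]],96,c))
print("beaker,dish",ray("top",[[372,228],[303,236]],20,c),"spat",ray("top",[[265,217],[282,262]],3,c))
print("reag,white",ray("top",[[428,132],[213,126]],60,c),"orange",ray("top",[[427,253],[459,256],[449,322],[421,320]],36,c))
w=env.calibration("wrist");s=env.state()
from scipy.spatial.transform import Rotation as R
T=np.array(w["pose"]);Rt=R.from_euler("xyz",s["tcp_rot"]).as_matrix()
print(w["K"],"\n",Rt.T@T[:3,:3],Rt.T@(T[:3,3]-s["eef_pos"]))
E
```

```text
btn [[703.9  -4.8]]
jars [[550.1 303.4]
 [461.2 394.5]
 [456.6 300.6]]
bay corners [[ 644.8  175.6]
 [ 637.6   -1.9]
 [ 633.1 -182.9]
 [ 557.   188.7]
 [ 547.     5.8]
 [ 542.5 -175.1]]
mat [[602.7 451.8]
 [603.9 249.8]
 [409.5 246.3]
 [409.  444.4]]
stack top corners [[ 489.7 -217. ]
 [ 554.2 -385.2]
 [ 500.2 -403.4]
 [ 432.4 -231.5]]
beaker,dish [[ 448.  -133.8]
 [ 427.    43.7]] spat [[477.5 144.6]
 [361.2  97.7]]
reag,white [[ 693.4 -277.8]
 [ 705.2  275.8]] orange [[ 384.3 -268.7]
 [ 377.  -349.1]
 [ 217.8 -315.2]
 [ 222.6 -246.8]]
[[320.2   0.  319.8]
 [  0.  320.2 197.9]
 [  0.    0.    1. ]] 
 [[ 0.  -1.  -0.3]
 [ 1.   0.   0. ]
 [-0.  -0.3  1. ]] [  79.6    0.1 -206.9]
```

Emit:
{"method": "carry_out", "body": {
  "series": [
    [0.44, -0.76, 0.08, -0.75],
    [0.44, -0.76, 0.08, -0.75],
    [0.44, -0.76, 0.08, -0.75],
    [0.44, -0.76, 0.08, -0.75],
    [0.44, -0.76, 0.08, -0.75]
  ],
  "fingers": -1
}}

```text
t: 1.4
eef_pos: [361.3, 381.0, 198.4]
tcp_rot: [3.141, 0.0, 2.333]
ft_force: [0.6, 0.3, 0.7]
opening: 1.003
grip_force: 0.0
```

Emit:
{"method": "carry_out", "body": {
  "series": [
    [0.44, -0.76, 0.08, -0.75],
    [0.44, -0.76, 0.08, -0.75],
    [0.44, -0.76, 0.08, -0.75],
    [0.44, -0.76, 0.08, -0.75],
    [0.44, -0.76, 0.08, -0.75]
  ]
}}

```text
t: 1.9
eef_pos: [471.4, 190.9, 218.5]
tcp_rot: [3.141, 0.0, 1.94]
ft_force: [1.1, 0.6, -0.9]
opening: 1.002
grip_force: 0.0
```

Emit:
{"method": "carry_out", "body": {
  "series": [
    [0.44, -0.76, 0.08, -0.75],
    [0.44, -0.76, 0.08, -0.75],
    [0.44, -0.76, 0.08, -0.75],
    [0.44, -0.76, 0.08, -0.75],
    [0.44, -0.76, 0.08, -0.75]
  ]
}}

```text
t: 2.4
eef_pos: [581.4, 0.8, 238.4]
tcp_rot: [3.141, -0.0, 1.547]
ft_force: [-0.5, 1.1, 1.3]
opening: 1.001
grip_force: 0.0
```

Run:
```python
from h import *
np.set_printoptions(precision=1,suppress=True)
env.read_camera("wrist")
c=env.calibration("wrist"); im=env.read_camera("wrist")[:,:,::-1]
cv2.imwrite("pics/w1.png",im); np.savez("w1.npz",K=c["K"],pose=c["pose"])
# rectified bird's-eye view of plate z=6: 1px/mm, x 480..760 (down-up), y -220..220
xs,ys=np.meshgrid(np.arange(760,480,-1),np.arange(220,-220,-1),indexing="ij")
uv=proj("wrist",np.c_[xs.ravel(),ys.ravel(),np.full(xs.size,6)],c).astype(np.float32).reshape(280,440,2)
r=cv2.remap(np.ascontiguousarray(im),uv[...,0],uv[...,1],cv2.INTER_LINEAR)
cv2.imwrite("pics/r1.png",np.vstack([r,cv2.resize(im,(440,275))]))
```

```text
(no output)
```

View pics/r1.png

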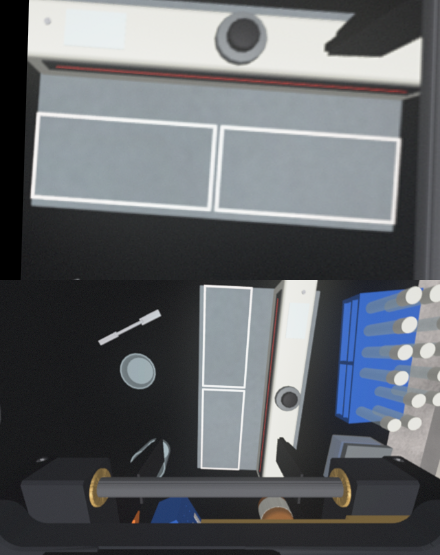

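The rectified picture shows both bay outlines whole, with corners at about (37,114) and (400,139), so the reader is turned by about -4°. The gripper hides only what is nearer than the right bay.

```bash
cat >> h.py <<'E'
def bird(im,c,z,x0,x1,y0,y1,s=1.0,cam="wrist"):
    """bird's-eye view of plane z; returns image and px->world function"""
    xs,ys=np.meshgrid(np.arange(x1,x0,-s),np.arange(y1,y0,-s),indexing="ij")
    uv=proj(cam,np.c_[xs.ravel(),ys.ravel(),np.full(xs.size,z)],c).astype(np.float32).reshape(*xs.shape,2)
    r=cv2.remap(np.ascontiguousarray(im),uv[...,0],uv[...,1],cv2.INTER_LINEAR)
    return r,lambda p:np.c_[x1-s*np.atleast_2d(p)[:,1],y1-s*np.atleast_2d(p)[:,0]]
E
python3 - <<'E'
from h import *
np.set_printoptions(precision=2,suppress=True)
d=np.load("w1.npz"); c={"K":d["K"],"pose":d["pose"]}; im=cv2.imread("pics/w1.png")
r,w=bird(im,c,6,520,655,-200,200,0.5)
m=(r.min(2)>185)
for y0,y1 in ((3,195),(-195,-2)):
    pass
for a,b in blobs(m,800):
    p=w(np.argwhere(b)[:,::-1]).astype(np.float32); q=cv2.minAreaRect(p); print(a,q)
# button cap (dark) at z~90
for z in (80,90):
    r,w=bird(im,c,z,650,760,-60,60,0.5); g=r.max(2)
    for a,b in blobs(g<75,300)[:3]:
        (cc,rad)=cv2.minEnclosingCircle(np.argwhere(b)[:,::-1].astype(np.float32)); print(z,a,w(cc),rad*.5)
print(env.state()["eef_pos"])
E
```

```text
9581 ((585.6611938476562, -86.74365997314453), (181.35935974121094, 88.13259887695312), 85.91438293457031)
9292 ((598.8347778320312, 96.20254516601562), (181.45907592773438, 87.93102264404297), 85.88509368896484)
80 15551 [[741.75   0.25]] 62.47504425048828
80 1107 [[701.85  -6.24]] 13.227164268493652
80 843 [[667.75   0.25]] 59.938560485839844
90 17492 [[739.75   0.25]] 63.088279724121094
90 1038 [[698.59  -3.99]] 12.89673137664795
90 816 [[665.     0.25]] 59.95888900756836
[582.79  -1.55 238.06]
```

Emit:
{"method": "carry_out", "body": {
  "series": [
    [-0.18, -0.62, 0.06, 0.37],
    [-0.18, -0.62, 0.06, 0.37],
    [-0.18, -0.62, 0.06, 0.37],
    [-0.18, -0.62, 0.06, 0.37],
    [-0.18, -0.62, 0.06, 0.37]
  ]
}}

```text
t: 3.0
eef_pos: [535.1, -153.1, 253.3]
tcp_rot: [3.141, -0.0, 1.747]
ft_force: [0.2, -0.7, 0.1]
opening: 1.001
grip_force: 0.0
```

Emit:
{"method": "carry_out", "body": {
  "series": [
    [-0.18, -0.62, 0.06, 0.37],
    [-0.18, -0.62, 0.06, 0.37],
    [-0.18, -0.62, 0.06, 0.37],
    [-0.18, -0.62, 0.06, 0.37],
    [-0.18, -0.62, 0.06, 0.37]
  ]
}}

```text
t: 3.5
eef_pos: [490.2, -308.1, 268.3]
tcp_rot: [3.141, 0.0, 1.941]
ft_force: [0.2, -0.2, 0.3]
opening: 0.996
grip_force: 0.0
```

Run:
```python
from h import *
np.set_printoptions(precision=2,suppress=True)
env.read_camera("wrist");env.read_camera("wrist")
c=env.calibration("wrist"); im=env.read_camera("wrist")[:,:,::-1]
cv2.imwrite("pics/w2.png",im); np.savez("w2.npz",K=c["K"],pose=c["pose"])
r,w=bird(im,c,96,380,620,-430,-180,0.5)
cv2.imwrite("pics/r2.png",r)
s=env.state();print(s["eef_pos"],s["tcp_rot"])
```

```text
[ 490.25 -308.26  267.95] [ 3.14 -0.    1.94]
```

View pics/r2.png

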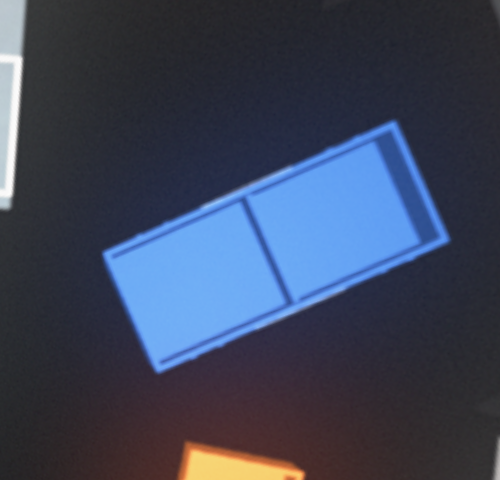

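The stack's top rim fits 160 x 65 mm, centred at (496.4, -318.4) with yaw 24.3°.

Emit:
{"method": "carry_out", "body": {
  "series": [
    [0.12, -0.2, -0.4, 0.52],
    [0, 0, -0.8, 0],
    [0, 0, -0.8, 0],
    [0, 0, -0.8, 0],
    [0, 0, -0.6, 0]
  ]
}}

```text
t: 4.15
eef_pos: [496.5, -315.3, 95.9]
tcp_rot: [-3.141, -0.002, 1.993]
ft_force: [0.7, -0.2, 0.3]
opening: 1.003
grip_force: 0.0
```

Emit:
{"method": "carry_out", "body": {
  "series": [
    [0, 0, -0.3, 0],
    [0, 0, -0.24, 0],
    [0, 0, 0, 0],
    [0, 0, 0, 0],
    [0, 0, 0, 0]
  ]
}}

```text
t: 4.65
eef_pos: [497.3, -317.6, 72.2]
tcp_rot: [3.141, 0.002, 1.993]
ft_force: [0.5, -0.4, -0.9]
opening: 0.996
grip_force: 0.0
```

Emit:
{"method": "carry_out", "body": {
  "series": [
    [0, 0, 0, 0],
    [0, 0, 0, 0],
    [0, 0, 0, 0],
    [0, 0, 0, 0],
    [0, 0, 0, 0]
  ],
  "fingers": 1
}}

```text
t: 5.15
eef_pos: [496.7, -317.5, 71.1]
tcp_rot: [3.141, 0.0, 1.992]
ft_force: [-0.2, -1.4, 0.3]
opening: 0.634
grip_force: 0.0
```

Emit:
{"method": "carry_out", "body": {
  "series": [
    [0, 0, 0, 0],
    [0, 0, 0, 0],
    [0, 0, 0.1, 0],
    [0, 0, 0.2, 0],
    [0, 0, 0.3, 0]
  ]
}}

```text
t: 5.65
eef_pos: [496.5, -317.3, 101.6]
tcp_rot: [-3.141, -0.001, 1.993]
ft_force: [-0.1, -0.5, -1.0]
opening: 0.215
grip_force: 0.0
```

Run:
```python
from h import *
im=env.read_camera("wrist")[:,:,::-1]; s=env.state(); print(s["opening"],s["grip_force"],s["ft_force"],s["eef_pos"])
b=env.read_camera("scene")[:,:,::-1]
cv2.imwrite("pics/w3.png",np.hstack([cv2.resize(im,(400,250)),cv2.resize(b[150:300,60:300],(400,250))]))
```

```text
0.17641283328908075 0.0 [ 1.54493776 -0.67737704  3.74340995] [ 497.568207   -318.09635653  104.33593724]
```

View pics/w3.png

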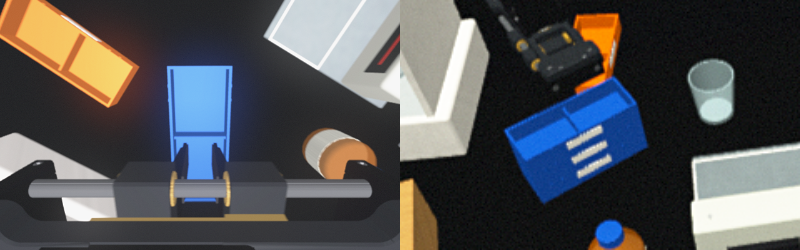

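Run:
```python
from h import *
s=env.state(); p=s["eef_pos"]
print(p,[proj(n,[p,[496.4,-318.4,96],[496.4,-318.4,60]]).round(1).tolist() for n in ("top","scene","wrist")], env.calibration("wrist")["pose"].round(3))
b=env.read_camera("top")[:,:,::-1]
cv2.imwrite("pics/t3.png",cv2.resize(b[150:280,370:520],None,fx=4,fy=4))
```

```text
[ 497.58596438 -318.14261181  103.35036664] [[[454.0, 204.5], [453.0, 205.4], [447.7, 207.5]], [[161.5, 216.8], [162.1, 218.7], [165.7, 229.4]], [[319.7, 224.5], [318.0, 220.4], [318.2, 204.9]]] [[ 9.12000e-01  3.92000e-01  1.18000e-01  4.64432e+02]
 [ 4.10000e-01 -8.75000e-01 -2.58000e-01 -2.44983e+02]
 [ 2.00000e-03  2.84000e-01 -9.59000e-01  3.09941e+02]
 [ 0.00000e+00  0.00000e+00  0.00000e+00  1.00000e+00]]
```

View pics/t3.png

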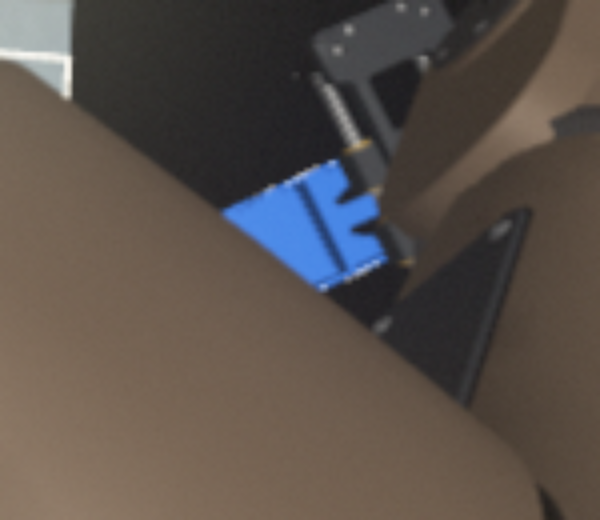

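Run:
```python
from h import *
b=np.ascontiguousarray(env.read_camera("scene")[:,:,::-1]); s=env.state(); p=s["eef_pos"]
print(p,s["opening"],s["grip_force"],s["ft_force"],s["tcp_rot"])
crop=cv2.resize(b[140:270,80:260],None,fx=4,fy=4,interpolation=cv2.INTER_CUBIC)
def mk(P,col):
    u=((proj("scene",P)-[80,140])*4)
    for q in u: cv2.circle(crop,tuple(int(v) for v in q),4,col,-1)
mk([p],(0,0,255)); mk([[p[0],p[1],p[2]+59+19]],(0,255,0))
a=np.deg2rad(24.3);X=np.array([np.cos(a),np.sin(a)]);Y=np.array([-X[1],X[0]])
mk([np.r_[np.array([496.4,-318.4])+i*33*X+j*80*Y,96] for i in(-1,1) for j in(-1,1)],(0,255,255))
cv2.imwrite("pics/s4.png",crop)
```

```text
[ 496.83826866 -317.57307584  101.47396683] 0.046776729883141153 0.0 [-0.15575764 -0.33028252  0.62173445] [3.14104015e+00 9.00428725e-04 1.99262092e+00]
```

View pics/s4.png

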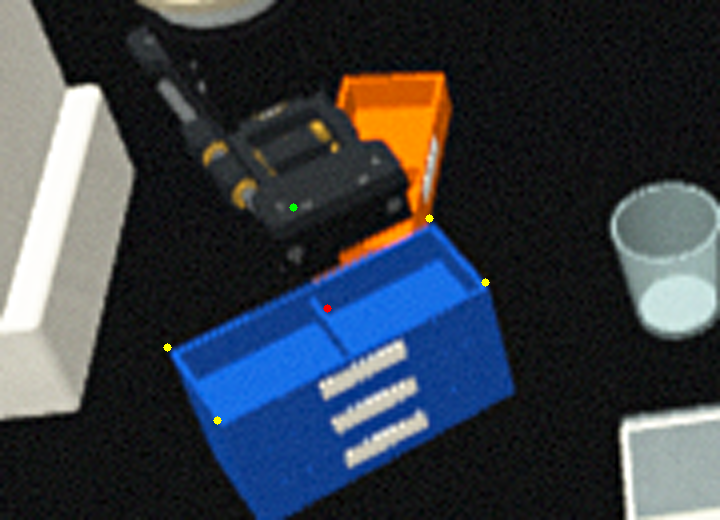

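Run:
```python
from h import *
s=env.state(); p=s["eef_pos"]; out=[]
for n,(r0,r1,c0,c1),f in (("wrist",(130,330,220,420),2.5),("top",(160,240,400,500),5)):
    c=env.calibration(n); b=np.ascontiguousarray(env.read_camera(n)[:,:,::-1])
    crop=cv2.resize(b[r0:r1,c0:c1],None,fx=f,fy=f,interpolation=cv2.INTER_CUBIC)
    crop=cv2.convertScaleAbs(crop,alpha=1.5,beta=30)
    for k,col in ((0,(0,0,255)),(20,(0,255,255)),(40,(0,255,0)),(78,(255,0,255))):
        q=(proj(n,[p+[0,0,k]],c)[0]-[c0,r0])*f; cv2.circle(crop,tuple(int(v) for v in q),3,col,-1)
    out.append(cv2.resize(crop,(int(crop.shape[1]*400/crop.shape[0]),400)))
o=np.hstack(out); print(o.shape, env.state()["opening"])
cv2.imwrite("pics/c5.png",cv2.resize(o,None,fx=min(1,800/o.shape[1]),fy=min(1,800/o.shape[1])))
```

```text
(400, 900, 3) 0.013028176379994363
```

View pics/c5.png

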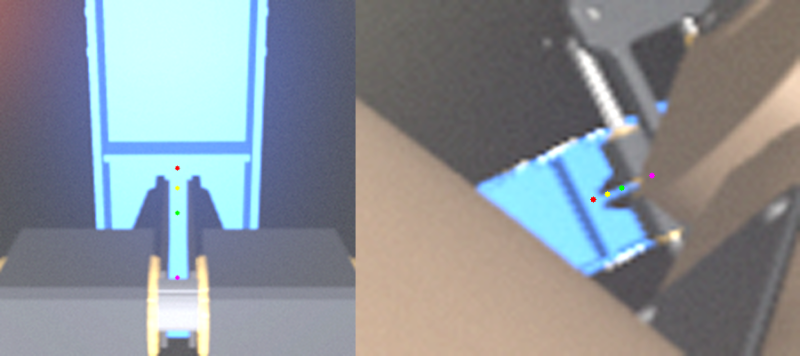

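Emit:
{"method": "carry_out", "body": {
  "series": [
    [0, 0, 0.2, 0],
    [0, 0, 0, 0],
    [0, 0, 0, 0],
    [0, 0, 0, 0],
    [0, 0, 0, 0]
  ],
  "fingers": -1
}}

```text
t: 6.45
eef_pos: [496.6, -317.4, 110.9]
tcp_rot: [-3.142, -0.0, 1.993]
ft_force: [0.2, 0.2, -0.6]
opening: 0.373
grip_force: 0.0
```

Emit:
{"method": "carry_out", "body": {
  "series": [
    [0, 0, 0, 0],
    [0, 0, 0, 0],
    [0, 0, 0, 0],
    [0, 0, 0, 0],
    [0, 0, 0, 0]
  ]
}}

```text
t: 6.95
eef_pos: [496.7, -317.5, 111.1]
tcp_rot: [3.141, 0.0, 1.993]
ft_force: [-0.0, -0.4, 0.3]
opening: 0.798
grip_force: 0.0
```

Run:
```python
from h import *
s=env.state(); p=s["eef_pos"]; out=[]
yaw=s["tcp_rot"][2]; ty=np.array([np.sin(yaw),-np.cos(yaw),0])
for n,(r0,r1,c0,c1),f in (("wrist",(130,330,180,460),2),("scene",(150,250,90,230),4)):
    c=env.calibration(n); b=np.ascontiguousarray(env.read_camera(n)[:,:,::-1])
    crop=cv2.resize(b[r0:r1,c0:c1],None,fx=f,fy=f,interpolation=cv2.INTER_CUBIC)
    crop=cv2.convertScaleAbs(crop,alpha=1.5,beta=30)
    for k,col in ((0,(0,0,255)),(20,(0,255,255)),(40,(0,255,0)),(78,(255,0,255))):
      for sg in (-1,1):
        q=(proj(n,[p+[0,0,k]+sg*47.5*ty],c)[0]-[c0,r0])*f; cv2.circle(crop,tuple(int(v) for v in q),3,col,-1)
    out.append(cv2.resize(crop,(400,int(crop.shape[0]*400/crop.shape[1]))))
print(s["opening"],p); cv2.imwrite("pics/c6.png",np.vstack(out))
```

```text
0.7976408884627428 [ 496.74929642 -317.48045557  111.08056999]
```

View pics/c6.png

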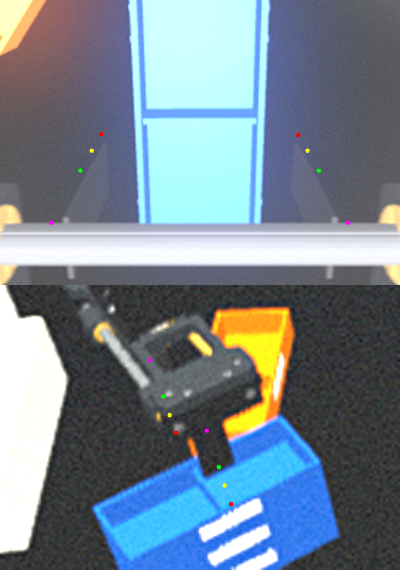

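Emit:
{"method": "carry_out", "body": {
  "series": [
    [0, -0.02, 0, 0],
    [0, 0, 0, 0],
    [0, 0, -0.4, 0],
    [0, 0, -0.5, 0],
    [0, 0, -0.34, 0]
  ]
}}

```text
t: 7.55
eef_pos: [496.4, -318.3, 47.8]
tcp_rot: [-3.141, -0.001, 1.993]
ft_force: [0.2, -0.4, -0.0]
opening: 1.002
grip_force: 0.0
```

Emit:
{"method": "carry_out", "body": {
  "series": [
    [0, 0, 0, 0],
    [0, 0, 0, 0],
    [0, 0, 0, 0],
    [0, 0, 0, 0],
    [0, 0, 0, 0]
  ],
  "fingers": 1
}}

```text
t: 8.05
eef_pos: [497.0, -318.7, 50.0]
tcp_rot: [3.141, 0.001, 1.993]
ft_force: [-0.7, -0.5, 4.5]
opening: 0.692
grip_force: 30.0
```

Emit:
{"method": "carry_out", "body": {
  "series": [
    [0, 0, 0, 0],
    [0, 0, 0, 0],
    [0, 0, 0, 0],
    [0, 0, 0, 0],
    [0, 0, 0, 0]
  ]
}}

```text
t: 8.55
eef_pos: [497.0, -318.8, 50.0]
tcp_rot: [3.141, 0.001, 1.993]
ft_force: [-1.4, -0.2, 6.8]
opening: 0.694
grip_force: 30.0
```

Gripped at 66 mm opening: the real fingertips sit roughly 25 mm higher than the reported TCP. Lifting now, then moving towards the left bay.

Emit:
{"method": "carry_out", "body": {
  "series": [
    [0, 0, 0.1, 0],
    [0, 0, 0.3, 0],
    [0, 0, 0.8, 0],
    [0, 0, 0.8, 0],
    [0, 0, 0.8, 0]
  ]
}}

```text
t: 9.05
eef_pos: [496.4, -318.1, 190.7]
tcp_rot: [-3.141, -0.001, 1.993]
ft_force: [0.6, -1.3, -1.0]
opening: 0.689
grip_force: 3.0
```

Run:
```python
from h import *
s=env.state();print(s["eef_pos"],s["opening"],s["grip_force"],s["ft_force"])
im=env.read_camera("wrist")[:,:,::-1]
b=env.read_camera("scene")[:,:,::-1]
cv2.imwrite("pics/c7.png",np.hstack([cv2.resize(im,(400,250)),cv2.resize(b[120:320,60:380],(400,250))]))
```

```text
[ 496.36796498 -318.14380458  190.65314253] 0.6892959661965229 2.9985708743333817 [ 0.64037514 -1.29174339 -1.01812625]
```

View pics/c7.png

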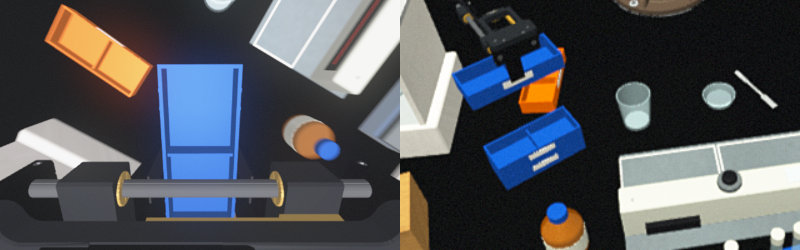

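The wrist and scene views show a single tray lifted level, with two left in the stack. The grip reading has dropped to 3 N, so I'll wait for it to recover and then check the tray's pose in the hand.

Emit:
{"method": "carry_out", "body": {
  "series": [
    [0, 0, 0, 0],
    [0, 0, 0, 0],
    [0, 0, 0, 0],
    [0, 0, 0, 0],
    [0, 0, 0, 0]
  ]
}}

```text
t: 9.65
eef_pos: [496.6, -318.4, 188.3]
tcp_rot: [-3.141, -0.001, 1.993]
ft_force: [-0.6, -0.3, -1.7]
opening: 0.691
grip_force: 30.0
```

```bash
cat >> h.py <<'E'
def tray_fit(zrim,box,im=None,c=None):
    """min-area rectangle of the bright blue rim/inside seen on plane zrim, world mm"""
    if im is None: c=env.calibration("wrist"); im=env.read_camera("wrist")[:,:,::-1]
    r,w=bird(im,c,zrim,*box,0.5)
    h=cv2.cvtColor(r,cv2.COLOR_BGR2HSV); m=(abs(h[...,0].astype(int)-108)<12)&(h[...,1]>110)&(h[...,2]>70)
    b=blobs(m,2000)[0][1]
    return cv2.minAreaRect(w(np.argwhere(b)[:,::-1]).astype(np.float32)),r,b
E
python3 - <<'E'
from h import *
s=env.state();p=s["eef_pos"];print(p,s["opening"],s["grip_force"])
c=env.calibration("wrist"); im=env.read_camera("wrist")[:,:,::-1]
# width of tray at its visible (far) end tells the rim height
for dz in (20,36,46,56):
    q,r,b=tray_fit(p[2]+dz,(p[0]-120,p[0]+120,p[1]-40,p[1]+140),im,c); print(dz,q)
E
```

```text
[ 496.59204541 -318.36987773  188.33471079] 0.6914808489819744 29.998839497566223
20 ((488.46685791015625, -293.5311279296875), (84.45970916748047, 124.64773559570312), 24.10223388671875)
36 ((486.3807373046875, -289.5193786621094), (77.16630554199219, 114.02337646484375), 23.96249008178711)
46 ((484.96551513671875, -286.68304443359375), (72.6821517944336, 108.10830688476562), 23.80594253540039)
56 ((483.7157897949219, -284.3982238769531), (68.12973022460938, 100.77310180664062), 23.96249008178711)
```

Run:
```python
from h import *
d=np.load("w2.npz"); c={"K":d["K"],"pose":d["pose"]}; im=cv2.imread("pics/w2.png")
for z in (86,96): print(z,tray_fit(z,(380,620,-430,-180),im,c)[0])
# scene view: where does the held tray's rim lie? project candidates
p=env.state()["eef_pos"]; b=np.ascontiguousarray(env.read_camera("scene")[:,:,::-1])
a=np.deg2rad(24.2);X=np.array([np.cos(a),np.sin(a)]);Y=np.array([-X[1],X[0]])
crop=cv2.resize(b[100:230,60:220],None,fx=4,fy=4,interpolation=cv2.INTER_CUBIC)
for dz,col in ((46,(0,0,255)),(60,(0,255,255))):
    P=[np.r_[p[:2]+i*33*X+j*80*Y,p[2]+dz] for i in(-1,1) for j in(-1,1)]
    for q in (proj("scene",P)-[60,100])*4: cv2.circle(crop,tuple(int(v) for v in q),3,col,-1)
cv2.imwrite("pics/c8.png",crop)
```

```text
86 ((501.9565734863281, -317.7300109863281), (81.61915588378906, 170.1258544921875), 23.737926483154297)
96 ((500.97503662109375, -315.592041015625), (79.64334869384766, 165.78546142578125), 23.73944091796875)
```

View pics/c8.png

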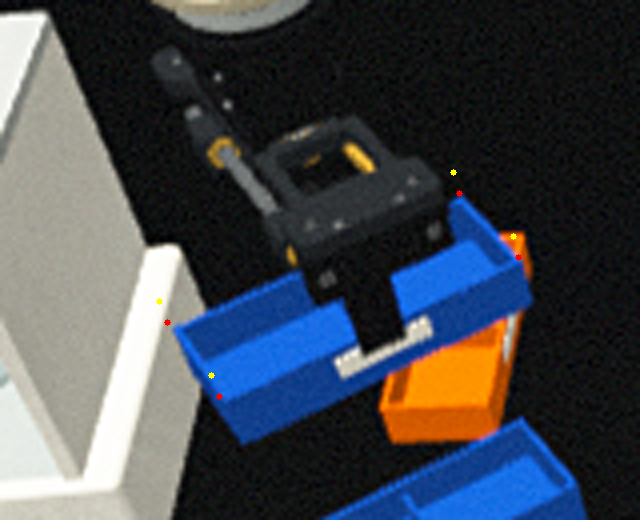

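Emit:
{"method": "carry_out", "body": {
  "series": [
    [0.1, 0.3, 0, -0.2],
    [0.2, 0.8, 0, -0.5],
    [0.2, 0.95, 0, -0.5],
    [0.2, 0.95, 0, -0.5],
    [0.2, 0.95, 0, -0.5]
  ]
}}

```text
t: 10.25
eef_pos: [541.8, -119.3, 189.1]
tcp_rot: [3.141, 0.0, 1.76]
ft_force: [1.2, 0.4, -1.4]
opening: 0.692
grip_force: 30.0
```

Emit:
{"method": "carry_out", "body": {
  "series": [
    [0.2, 0.95, 0, -0.5],
    [0.2, 0.95, 0, -0.5],
    [0.2, 0.95, 0, -0.5],
    [0.25, 0.9, 0, -0.5],
    [0.25, 0.6, 0, -0.5]
  ]
}}

```text
t: 10.75
eef_pos: [596.8, 99.5, 189.1]
tcp_rot: [3.141, -0.0, 1.5]
ft_force: [0.9, -1.0, -2.4]
opening: 0.689
grip_force: 30.0
```

Emit:
{"method": "carry_out", "body": {
  "series": [
    [0, 0, 0, 0],
    [0, 0, 0, 0],
    [0, 0, 0, 0],
    [0, 0, 0, 0],
    [0, 0, 0, 0]
  ]
}}

```text
t: 11.25
eef_pos: [596.7, 95.6, 189.2]
tcp_rot: [3.141, 0.0, 1.499]
ft_force: [-0.0, 0.6, -0.9]
opening: 0.692
grip_force: 30.0
```

Emit:
{"method": "carry_out", "body": {
  "series": [
    [0.04, 0.01, -0.5, 0],
    [0, 0, -0.8, 0],
    [0, 0, -0.8, 0],
    [0, 0, -0.8, 0],
    [0, 0, -0.4, 0]
  ]
}}

```text
t: 11.75
eef_pos: [597.3, 96.3, 21.1]
tcp_rot: [-3.138, 0.0, 1.5]
ft_force: [-0.1, 0.1, -1.7]
opening: 0.693
grip_force: 30.0
```

Emit:
{"method": "carry_out", "body": {
  "series": [
    [0, 0, -0.2, 0],
    [0, 0, -0.1, 0],
    [0, 0, -0.1, 0],
    [0, 0, 0, 0],
    [0, 0, 0, 0]
  ]
}}

```text
t: 12.25
eef_pos: [599.2, 97.1, 4.9]
tcp_rot: [3.14, -0.0, 1.5]
ft_force: [0.3, 0.4, -1.5]
opening: 0.694
grip_force: 30.0
```

Emit:
{"method": "carry_out", "body": {
  "series": [
    [0, 0, -0.04, 0],
    [0, 0, 0, 0],
    [0, 0, 0, 0],
    [0, 0, 0, 0],
    [0, 0, 0, 0]
  ]
}}

```text
t: 12.75
eef_pos: [598.7, 97.0, 2.1]
tcp_rot: [3.141, 0.0, 1.5]
ft_force: [-0.4, 0.3, -1.6]
opening: 0.69
grip_force: 30.0
```

Run:
```python
from h import *
s=env.state();p=s["eef_pos"];print(p,s["opening"],s["grip_force"],s["ft_force"])
b=np.ascontiguousarray(env.read_camera("scene")[:,:,::-1]); yaw=s["tcp_rot"][2]
tx=np.array([np.cos(yaw),np.sin(yaw),0]);ty=np.array([np.sin(yaw),-np.cos(yaw),0])
crop=cv2.resize(b[160:320,230:430],None,fx=4,fy=4,interpolation=cv2.INTER_CUBIC)
for dz,col in ((78,(0,0,255)),(103,(0,255,255))):
    P=[p+[0,0,dz]+i*37.5*tx+90*ty for i in(-1,0,1)]
    for q in (proj("scene",P)-[230,160])*4: cv2.circle(crop,tuple(int(v) for v in q),3,col,-1)
cv2.imwrite("pics/c9.png",crop)
```

```text
[598.74700235  97.01562809   2.13961905] 0.6904282674793399 29.998835027217865 [-0.37872619  0.28995967 -1.60966193]
```

View pics/c9.png

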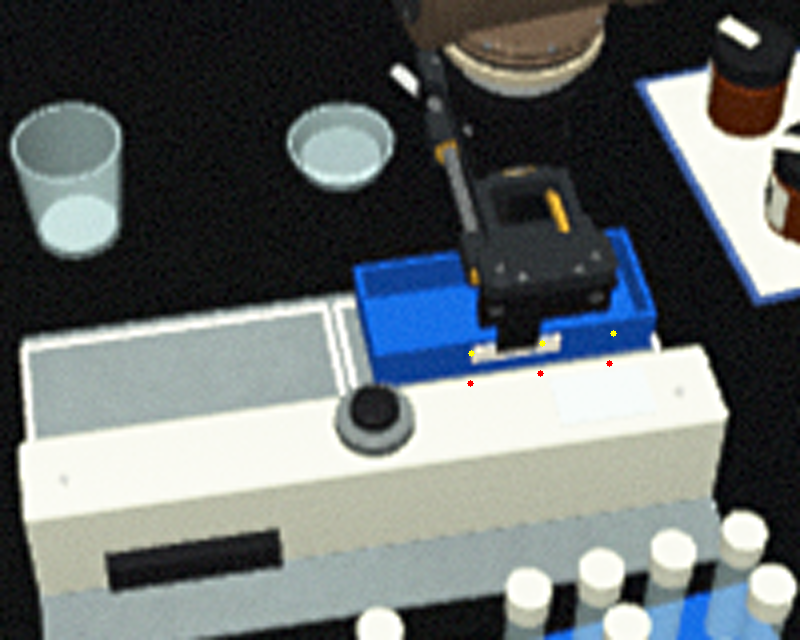

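The scene view shows the tray level just above the left bay, with the gripper body well clear of the bar, so the last few millimetres are safe to go down.

Emit:
{"method": "carry_out", "body": {
  "series": [
    [0, -0.02, -0.06, 0],
    [0, 0, 0, 0],
    [0, 0, 0, 0],
    [0, 0, 0, 0],
    [0, 0, 0, 0]
  ]
}}

```text
t: 13.3
eef_pos: [598.7, 96.0, -0.9]
tcp_rot: [3.141, 0.0, 1.5]
ft_force: [-0.0, 0.2, -1.8]
opening: 0.694
grip_force: 30.0
```

Emit:
{"method": "carry_out", "body": {
  "series": [
    [0, 0, -0.04, 0],
    [0, 0, 0, 0],
    [0, 0, 0, 0],
    [0, 0, 0, 0],
    [0, 0, 0, 0]
  ]
}}

```text
t: 13.8
eef_pos: [598.7, 96.0, -2.9]
tcp_rot: [3.141, -0.0, 1.5]
ft_force: [0.1, -1.5, -1.7]
opening: 0.689
grip_force: 30.0
```

Emit:
{"method": "carry_out", "body": {
  "series": [
    [0, 0, -0.03, 0],
    [0, 0, 0, 0],
    [0, 0, 0, 0],
    [0, 0, 0, 0],
    [0, 0, 0, 0]
  ]
}}

```text
t: 14.3
eef_pos: [598.9, 96.1, -3.9]
tcp_rot: [3.141, -0.0, 1.5]
ft_force: [-1.8, 0.0, 6.2]
opening: 0.69
grip_force: 30.0
```

Emit:
{"method": "carry_out", "body": {
  "series": [
    [0, 0, -0.03, 0],
    [0, 0, 0, 0],
    [0, 0, 0, 0],
    [0, 0, 0, 0],
    [0, 0, 0, 0]
  ]
}}

```text
t: 14.8
eef_pos: [598.9, 96.1, -4.0]
tcp_rot: [3.14, -0.0, 1.501]
ft_force: [-5.2, -0.3, 22.4]
opening: 0.686
grip_force: 30.0
```

Emit:
{"method": "carry_out", "body": {
  "series": [
    [0, 0, 0.05, 0],
    [0, 0, 0, 0],
    [0, 0, 0, 0],
    [0, 0, 0, 0],
    [0, 0, 0, 0]
  ],
  "fingers": -1
}}

```text
t: 15.3
eef_pos: [598.6, 96.0, -3.7]
tcp_rot: [-3.141, 0.0, 1.5]
ft_force: [0.8, -0.5, 1.1]
opening: 0.991
grip_force: 0.0
```

Emit:
{"method": "carry_out", "body": {
  "series": [
    [0, 0, 0.1, 0],
    [0, 0, 0.3, 0],
    [0, 0, 0.9, 0],
    [0, 0, 1, 0],
    [0, 0, 1, 0]
  ]
}}

```text
t: 15.8
eef_pos: [598.4, 96.0, 164.6]
tcp_rot: [3.141, -0.0, 1.5]
ft_force: [0.4, -0.0, 0.3]
opening: 1.004
grip_force: 0.0
```

Emit:
{"method": "carry_out", "body": {
  "series": [
    [-0.2, -0.9, 0.4, 0.5],
    [-0.2, -0.95, 0.4, 0.5],
    [-0.2, -0.95, 0.2, 0.5],
    [-0.2, -0.95, 0, 0.5],
    [-0.2, -0.95, 0, 0.5]
  ]
}}

```text
t: 16.3
eef_pos: [548.6, -138.2, 212.4]
tcp_rot: [3.14, 0.001, 1.765]
ft_force: [1.1, 0.1, 0.4]
opening: 0.999
grip_force: 0.0
```

Emit:
{"method": "carry_out", "body": {
  "series": [
    [-0.2, -0.95, 0, 0.5],
    [-0.2, -0.95, 0, 0.5],
    [-0.2, -0.95, 0, 0.5],
    [-0.2, -0.75, 0, 0.5],
    [-0.24, 0, 0, 0.22]
  ]
}}

```text
t: 16.8
eef_pos: [496.4, -320.5, 211.3]
tcp_rot: [3.141, 0.002, 1.993]
ft_force: [-0.8, 0.1, -0.3]
opening: 0.999
grip_force: 0.0
```

Run:
```python
from h import *
d=np.load("w2.npz"); c0={"K":d["K"],"pose":d["pose"]}; im0=cv2.imread("pics/w2.png")
env.read_camera("wrist");env.read_camera("wrist")
c=env.calibration("wrist"); im=env.read_camera("wrist")[:,:,::-1]; s=env.state(); print(s["eef_pos"],s["tcp_rot"][2],s["opening"])
cv2.imwrite("pics/w4.png",im)
for z,i,k in ((96,im0,c0),(66,im,c)):
    r,w=bird(i,k,z,380,620,-430,-180,0.5); r=r.astype(int)
    for t in (110,130,150):
        b=blobs(r[...,0]-r[...,2]>t,2000)[0][1]; print(z,t,cv2.minAreaRect(w(np.argwhere(b)[:,::-1]).astype(np.float32)))
```

```text
[ 496.86259992 -316.64771612  211.57261828] 1.9929021468330508 0.9978322507273295
96 110 ((496.636962890625, -317.622314453125), (67.57386016845703, 161.25091552734375), 24.353010177612305)
96 130 ((496.76959228515625, -317.5438537597656), (66.5396499633789, 160.47586059570312), 24.102235794067383)Traceback (most recent call last):
  File "<stdin>", line 9, in <module>
IndexError: list index out of range
```

Run:
```python
from h import *
c=env.calibration("wrist"); im=cv2.imread("pics/w4.png")
r,w=bird(im,c,66,380,620,-430,-180,0.5); r=r.astype(int)
for t in (90,110,120,130):
    for a,b in blobs(r[...,0]-r[...,2]>t,1500)[:2]: print(t,a,cv2.minAreaRect(w(np.argwhere(b)[:,::-1]).astype(np.float32)))
```

```text
90 43054 ((497.99310302734375, -317.5376892089844), (67.91792297363281, 161.0875701904297), 24.329044342041016)
110 39790 ((497.91033935546875, -317.5040283203125), (67.28463745117188, 160.53604125976562), 24.285825729370117)
120 38231 ((497.90057373046875, -317.4891662597656), (66.9122543334961, 160.22711181640625), 24.264766693115234)
130 36442 ((497.7487487792969, -317.4652099609375), (66.70697021484375, 159.86422729492188), 24.240217208862305)
```

Emit:
{"method": "carry_out", "body": {
  "series": [
    [0.02, -0.02, -0.6, 0],
    [0, 0, -0.95, 0],
    [0, 0, -0.95, 0],
    [0, 0, -0.8, 0],
    [0, 0, -0.4, 0]
  ]
}}

```text
t: 17.45
eef_pos: [498.1, -315.6, 22.9]
tcp_rot: [-3.14, -0.003, 1.995]
ft_force: [1.2, -0.3, -0.0]
opening: 1.001
grip_force: 0.0
```

Emit:
{"method": "carry_out", "body": {
  "series": [
    [0, 0, -0.13, 0],
    [0, 0, 0, 0],
    [0, 0, 0, 0],
    [0, 0, 0, 0],
    [0, 0, 0, 0]
  ]
}}

```text
t: 17.95
eef_pos: [498.7, -317.7, 20.2]
tcp_rot: [3.141, 0.002, 1.995]
ft_force: [-0.8, 0.4, 0.6]
opening: 1.001
grip_force: 0.0
```

Emit:
{"method": "carry_out", "body": {
  "series": [
    [0, 0, 0, 0],
    [0, 0, 0, 0],
    [0, 0, 0, 0],
    [0, 0, 0, 0],
    [0, 0, 0, 0]
  ],
  "fingers": 1
}}

```text
t: 18.45
eef_pos: [498.1, -317.5, 19.0]
tcp_rot: [-3.142, -0.0, 1.995]
ft_force: [-0.5, -0.4, 1.6]
opening: 0.69
grip_force: 30.0
```

Emit:
{"method": "carry_out", "body": {
  "series": [
    [0, 0, 0, 0],
    [0, 0, 0, 0],
    [0, 0, 0.1, 0],
    [0, 0, 0.2, 0],
    [0, 0, 0.4, 0]
  ]
}}

```text
t: 18.95
eef_pos: [497.8, -317.0, 53.8]
tcp_rot: [-3.141, -0.002, 1.995]
ft_force: [-0.1, 0.2, -0.7]
opening: 0.692
grip_force: 30.0
```

Emit:
{"method": "carry_out", "body": {
  "series": [
    [0, 0, 0.5, 0],
    [0, 0, 0.8, 0],
    [0, 0, 0.5, 0],
    [0, 0, 0.2, 0],
    [0, 0, 0, 0]
  ]
}}

```text
t: 19.45
eef_pos: [498.6, -317.7, 155.3]
tcp_rot: [3.14, 0.002, 1.995]
ft_force: [0.7, -0.8, -2.4]
opening: 0.693
grip_force: 30.0
```

Emit:
{"method": "carry_out", "body": {
  "series": [
    [0.11, 0.28, 0, -0.3],
    [0.22, 0.58, 0, -0.59],
    [0.22, 0.58, 0, -0.59],
    [0.22, 0.58, 0, -0.59],
    [0.22, 0.58, 0, -0.59]
  ]
}}

```text
t: 19.95
eef_pos: [547.3, -186.0, 152.2]
tcp_rot: [-3.139, -0.002, 1.713]
ft_force: [0.0, 0.6, -1.7]
opening: 0.692
grip_force: 30.0
```

Emit:
{"method": "carry_out", "body": {
  "series": [
    [0.22, 0.58, 0, -0.59],
    [0.22, 0.58, 0, -0.59],
    [0.22, 0.58, 0, -0.59],
    [0.11, 0.28, 0, -0.3],
    [0, 0, 0, 0]
  ]
}}

```text
t: 20.45
eef_pos: [586.0, -84.5, 152.2]
tcp_rot: [-3.139, -0.001, 1.501]
ft_force: [0.7, -0.5, -1.2]
opening: 0.692
grip_force: 30.0
```

Emit:
{"method": "carry_out", "body": {
  "series": [
    [0, 0, 0, 0],
    [0, 0, 0, 0],
    [0, 0, 0, 0],
    [0, 0, 0, 0],
    [0, 0, 0, 0]
  ]
}}

```text
t: 20.95
eef_pos: [586.1, -86.9, 154.0]
tcp_rot: [3.142, 0.0, 1.499]
ft_force: [0.4, -0.2, -1.1]
opening: 0.694
grip_force: 30.0
```

Emit:
{"method": "carry_out", "body": {
  "series": [
    [0, 0, -0.5, 0],
    [0, 0, -0.9, 0],
    [0, 0, -0.9, 0],
    [0, 0, -0.5, 0],
    [0, 0, -0.2, 0]
  ]
}}

```text
t: 21.45
eef_pos: [585.0, -86.4, 1.6]
tcp_rot: [-3.138, -0.001, 1.499]
ft_force: [-0.4, -0.4, -1.6]
opening: 0.689
grip_force: 30.0
```

Emit:
{"method": "carry_out", "body": {
  "series": [
    [0, 0, -0.04, 0],
    [0, 0, 0, 0],
    [0, 0, 0, 0],
    [0, 0, 0, 0],
    [0, 0, 0, 0]
  ]
}}

```text
t: 21.95
eef_pos: [586.7, -86.6, 2.9]
tcp_rot: [3.14, 0.0, 1.499]
ft_force: [-0.5, -0.7, -1.4]
opening: 0.689
grip_force: 30.0
```

Emit:
{"method": "carry_out", "body": {
  "series": [
    [0, 0, -0.04, 0],
    [0, 0, 0, 0],
    [0, 0, 0, 0],
    [0, 0, 0, 0],
    [0, 0, 0, 0]
  ]
}}

```text
t: 22.45
eef_pos: [586.2, -86.5, -0.0]
tcp_rot: [3.142, 0.0, 1.499]
ft_force: [-0.3, -0.0, -2.1]
opening: 0.686
grip_force: 30.0
```

Emit:
{"method": "carry_out", "body": {
  "series": [
    [0, 0, -0.05, 0],
    [0, 0, 0, 0],
    [0, 0, 0, 0],
    [0, 0, 0, 0],
    [0, 0, 0, 0]
  ]
}}

```text
t: 22.95
eef_pos: [586.3, -86.5, -2.4]
tcp_rot: [3.141, 0.0, 1.499]
ft_force: [-0.3, 0.5, -1.9]
opening: 0.692
grip_force: 30.0
```

Emit:
{"method": "carry_out", "body": {
  "series": [
    [0, 0, -0.05, 0],
    [0, 0, 0, 0],
    [0, 0, 0, 0],
    [0, 0, 0, 0],
    [0, 0, 0, 0]
  ]
}}

```text
t: 23.45
eef_pos: [586.3, -86.5, -5.0]
tcp_rot: [3.141, 0.0, 1.499]
ft_force: [0.1, -0.2, -0.6]
opening: 0.694
grip_force: 30.0
```

Emit:
{"method": "carry_out", "body": {
  "series": [
    [0, 0, 0, 0],
    [0, 0, 0, 0],
    [0, 0, 0, 0],
    [0, 0, 0, 0],
    [0, 0, 0, 0]
  ],
  "fingers": -1
}}

```text
t: 23.95
eef_pos: [586.2, -86.5, -5.0]
tcp_rot: [3.142, 0.0, 1.499]
ft_force: [-0.5, -0.9, 0.5]
opening: 0.989
grip_force: 0.0
```

Emit:
{"method": "carry_out", "body": {
  "series": [
    [0, 0, 0.1, 0],
    [0, 0, 0.3, 0],
    [0, 0, 0.9, 0],
    [0, 0, 1, 0],
    [0, 0, 1, 0]
  ]
}}

```text
t: 24.45
eef_pos: [585.8, -86.4, 162.1]
tcp_rot: [-3.141, -0.0, 1.499]
ft_force: [0.4, 0.8, -0.1]
opening: 1.003
grip_force: 0.0
```

Emit:
{"method": "carry_out", "body": {
  "series": [
    [0, 0.5, 0.8, 0],
    [0, 0.5, 0.6, 0],
    [0, 0.4, 0.4, 0],
    [0, 0.3, 0, 0],
    [0, 0, 0, 0]
  ]
}}

```text
t: 24.95
eef_pos: [585.9, -0.1, 249.7]
tcp_rot: [3.142, -0.0, 1.501]
ft_force: [0.5, 0.1, 0.3]
opening: 0.997
grip_force: 0.0
```

Run:
```python
from h import *
env.read_camera("wrist");env.read_camera("wrist")
c=env.calibration("wrist"); im=env.read_camera("wrist")[:,:,::-1]; s=env.state(); print(s["eef_pos"],s["tcp_rot"][2],s["opening"])
cv2.imwrite("pics/w5.png",im)
r,w=bird(im,c,42,500,680,-200,200,0.5); q=r.astype(int)
for t in (110,130):
    for a,b in blobs(q[...,0]-q[...,2]>t,3000)[:3]: print(t,a,cv2.minAreaRect(w(np.argwhere(b)[:,::-1]).astype(np.float32)))
```

```text
[585.81150369  -2.02154514 248.6130647 ] 1.4992797447272228 1.000854273196071
110 36684 ((598.7540283203125, 96.30870819091797), (158.05694580078125, 65.78887176513672), 86.14319610595703)
110 33615 ((586.0918579101562, -86.32915496826172), (159.12449645996094, 65.68912506103516), 86.0145263671875)
130 15605 ((600.7828369140625, 131.39505004882812), (71.46871948242188, 56.20695114135742), 86.25701904296875)
130 14956 ((595.6956176757812, 58.85772705078125), (69.18058776855469, 55.06099319458008), 86.03533935546875)
130 14076 ((587.7035522460938, -40.97481918334961), (66.23185729980469, 58.172725677490234), 85.98582458496094)
```

Emit:
{"method": "carry_out", "body": {
  "series": [
    [-0.2, 0.5, 0, 0],
    [-0.3, 0.95, 0, 0],
    [-0.3, 0.95, 0, 0],
    [-0.3, 0.95, 0, 0],
    [-0.3, 0.95, 0, 0]
  ]
}}

```text
t: 25.6
eef_pos: [515.6, 214.1, 249.0]
tcp_rot: [-3.14, 0.001, 1.498]
ft_force: [1.1, -0.0, 0.2]
opening: 0.997
grip_force: 0.0
```

Emit:
{"method": "carry_out", "body": {
  "series": [
    [-0.2, 0.95, 0, 0],
    [-0.1, 0.8, 0, 0],
    [0, 0, 0, 0],
    [0, 0, 0, 0],
    [0, 0, 0, 0]
  ]
}}

```text
t: 26.1
eef_pos: [501.6, 299.7, 249.3]
tcp_rot: [-3.141, 0.001, 1.498]
ft_force: [0.8, -0.1, -0.0]
opening: 0.999
grip_force: 0.0
```

Run:
```python
from h import *
env.read_camera("wrist")
c=env.calibration("wrist"); im=env.read_camera("wrist")[:,:,::-1]; s=env.state(); print(s["eef_pos"],s["tcp_rot"][2],s["opening"])
cv2.imwrite("pics/w6.png",im); np.savez("w6.npz",K=c["K"],pose=c["pose"])
r,w=bird(im,c,64,390,640,220,470,0.5)
cv2.imwrite("pics/r6.png",r)
```

```text
[501.75556707 299.58498024 249.7718634 ] 1.4974579147713913 1.0026957440847075
```

View pics/r6.png

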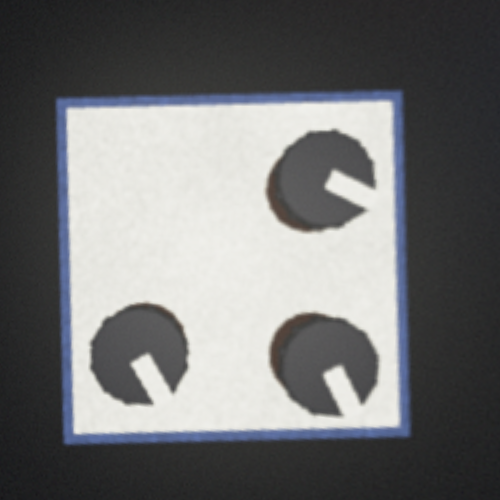

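The bird's-eye view of the mat shows three caps at about (327,180), (139,355) and (329,366), with the strips pointing lower right, lower right and down.

```bash
cat >> h.py <<'E'
def jars(im,c,box=(400,620,240,460),z=64):
    r,w=bird(im,c,z,*box,0.5); r=cv2.GaussianBlur(r,(3,3),0)
    h=cv2.cvtColor(r,cv2.COLOR_BGR2HSV); s,v=h[...,1].astype(int),h[...,2].astype(int)
    cap=((v<125)&(r[...,2].astype(int)-r[...,0]<18)).astype(np.uint8)
    cap=cv2.morphologyEx(cap,cv2.MORPH_OPEN,np.ones((5,5)))
    out=[]
    for a,b in blobs(cap,2500):
        if a>9500: continue
        (cx,cy),rad=cv2.minEnclosingCircle(np.argwhere(b)[:,::-1].astype(np.float32))
        yy,xx=np.indices(v.shape); d=np.hypot(xx-cx,yy-cy)
        m=(v>150)&(d<rad*0.8); bl=blobs(m,60)
        if not bl: continue
        p=w(np.argwhere(bl[0][1])[:,::-1]); ctr=w([cx,cy])[0]
        _,ev=cv2.PCACompute2(p.astype(np.float32),mean=None)[:2] if False else (0,np.linalg.eigh(np.cov(p.T))[1].T)
        e=ev[-1]; e=e*np.sign(e@(p.mean(0)-ctr))
        f=p.mean(0)-ctr
        out.append((ctr.round(1).tolist(),round(rad*.5,1),round(float(np.degrees(np.arctan2(e[1],e[0]))),1),round(float(np.degrees(np.arctan2(f[1],f[0]))),1)))
    return out
E
python3 - <<'E'
from h import *
d=np.load("w6.npz"); c={"K":d["K"],"pose":d["pose"]}
for j in jars(cv2.imread("pics/w6.png"),c): print(j)
E
```

```text
([458.2, 306.7], 26.1, -154.0, -149.3)
([549.8, 308.5], 26.1, -117.4, -105.5)
([463.1, 399.9], 25.6, -148.6, -157.1)
```

Emit:
{"method": "carry_out", "body": {
  "series": [
    [0.2, 0.03, 0, -1],
    [0.2, 0.03, 0, -1],
    [0.2, 0.03, 0, -1],
    [0.2, 0.03, 0, -1],
    [0.16, 0.03, 0, -1]
  ],
  "fingers": -1
}}

```text
t: 26.7
eef_pos: [550.2, 307.3, 250.0]
tcp_rot: [3.141, 0.0, 0.97]
ft_force: [0.2, 1.2, 0.3]
opening: 1.004
grip_force: 0.0
```

Emit:
{"method": "carry_out", "body": {
  "series": [
    [0, 0, -0.2, -1],
    [0, 0, -0.4, -1],
    [0, 0, -0.4, -1],
    [0, 0, -0.4, -1],
    [0, 0, -0.4, -1]
  ]
}}

```text
t: 27.2
eef_pos: [549.7, 307.2, 159.4]
tcp_rot: [3.141, -0.0, 0.446]
ft_force: [0.6, -0.1, -0.2]
opening: 1.001
grip_force: 0.0
```

Emit:
{"method": "carry_out", "body": {
  "series": [
    [0, 0, -0.2, -1],
    [0, 0, -0.2, -1],
    [0, 0, 0, 0],
    [0, 0, 0, 0],
    [0, 0, 0, 0]
  ]
}}

```text
t: 27.7
eef_pos: [549.7, 308.2, 140.7]
tcp_rot: [-3.142, -0.001, 0.244]
ft_force: [0.4, 0.1, 0.1]
opening: 1.0
grip_force: 0.0
```

```bash
cat > jl.py <<'E'
from h import *
import sys
env.read_camera("wrist"); c=env.calibration("wrist"); im=env.read_camera("wrist")[:,:,::-1]; s=env.state()
print(s["eef_pos"].round(1),round(np.degrees(s["tcp_rot"][2]),1),s["opening"].round(3),s["grip_force"])
b=tuple(map(float,sys.argv[1:5])) if len(sys.argv)>4 else (400,620,240,460)
z=float(sys.argv[5]) if len(sys.argv)>5 else 64
for j in jars(im,c,b,z): print(j)
r,_=bird(im,c,z,*b,0.5); cv2.imwrite("pics/last.png",r)
E
python3 jl.py
```

```text
Traceback (most recent call last):
  File "jl.py", line 4, in <module>
    print(s["eef_pos"].round(1),round(np.degrees(s["tcp_rot"][2]),1),s["opening"].round(3),s["grip_force"])
                                                                     ^^^^^^^^^^^^^^^^^^
AttributeError: 'float' object has no attribute 'round'
```

```bash
sed -i 's/s\["opening"\].round(3)/round(s["opening"],3)/' jl.py; python3 jl.py
```

```text
[549.4 308.5 140.4] 14.0 0.997 0.0
([553.7, 307.1], 26.3, -114.5, -126.8)
```

Emit:
{"method": "carry_out", "body": {
  "series": [
    [0.03, -0.03, -0.4, 0],
    [0, 0, -0.8, 0],
    [0, 0, -0.8, 0],
    [0, 0, -0.4, 0],
    [0, 0, -0.2, 0]
  ]
}}

```text
t: 28.4
eef_pos: [550.0, 306.7, 8.1]
tcp_rot: [3.141, 0.003, 0.243]
ft_force: [-0.6, -0.3, -0.1]
opening: 1.0
grip_force: 0.0
```

Emit:
{"method": "carry_out", "body": {
  "series": [
    [0, 0, 0, 0],
    [0, 0, 0, 0],
    [0, 0, 0, 0],
    [0, 0, 0, 0],
    [0, 0, 0, 0]
  ],
  "fingers": 1
}}

```text
t: 28.9
eef_pos: [551.0, 307.2, 10.8]
tcp_rot: [-3.142, -0.001, 0.243]
ft_force: [-0.4, 0.1, 0.0]
opening: 0.64
grip_force: 0.0
```

Emit:
{"method": "carry_out", "body": {
  "series": [
    [0, 0, 0, 0],
    [0, 0, 0, 0],
    [0, 0, 0, 0],
    [0, 0, 0, 0],
    [0, 0, 0, 0]
  ]
}}

```text
t: 29.4
eef_pos: [550.9, 307.0, 10.3]
tcp_rot: [3.142, -0.0, 0.243]
ft_force: [-1.0, -1.1, 6.1]
opening: 0.52
grip_force: 30.0
```

Emit:
{"method": "carry_out", "body": {
  "series": [
    [0, 0, 0.1, 0],
    [0, 0, 0.4, 0],
    [0, 0, 0.8, 0],
    [0, 0, 0.8, 0],
    [0, 0, 0.3, 0]
  ]
}}

```text
t: 29.9
eef_pos: [551.7, 307.6, 133.7]
tcp_rot: [-3.141, -0.004, 0.243]
ft_force: [-0.2, 0.4, -2.7]
opening: 0.518
grip_force: 30.0
```

Emit:
{"method": "carry_out", "body": {
  "series": [
    [0.04, -0.35, 0, 0.93],
    [0.04, -0.35, 0, 0.93],
    [0.04, -0.35, 0, 0.93],
    [0.04, -0.35, 0, 0.93],
    [0.04, -0.35, 0, 0.93]
  ]
}}

```text
t: 30.4
eef_pos: [560.4, 218.8, 129.8]
tcp_rot: [-3.141, 0.001, 0.734]
ft_force: [0.0, -0.5, -1.5]
opening: 0.523
grip_force: 30.0
```

Emit:
{"method": "carry_out", "body": {
  "series": [
    [0.04, -0.35, 0, 0.93],
    [0.04, -0.35, 0, 0.93],
    [0.04, -0.35, 0, 0.93],
    [0.04, -0.35, 0, 0.93],
    [0.04, -0.35, 0, 0.93]
  ]
}}

```text
t: 30.9
eef_pos: [570.4, 131.4, 129.8]
tcp_rot: [-3.141, 0.0, 1.221]
ft_force: [0.1, -0.3, -1.4]
opening: 0.519
grip_force: 30.0
```

Emit:
{"method": "carry_out", "body": {
  "series": [
    [0.04, -0.35, 0, 0.93],
    [0.04, -0.35, 0, 0.93],
    [0.04, -0.35, 0, 0.93],
    [0.04, -0.35, 0, 0.93],
    [0.04, -0.35, 0, 0.93]
  ]
}}

```text
t: 31.4
eef_pos: [580.5, 43.9, 129.8]
tcp_rot: [-3.141, -0.0, 1.708]
ft_force: [-0.3, 0.4, -1.6]
opening: 0.521
grip_force: 30.0
```

Emit:
{"method": "carry_out", "body": {
  "series": [
    [0.04, -0.35, 0, 0.93],
    [0.04, -0.35, 0, 0.93],
    [0.04, -0.35, 0, 0.93],
    [0.04, -0.35, 0, 0.93],
    [0.0, -0.35, 0, 0.8]
  ]
}}

```text
t: 31.9
eef_pos: [588.6, -43.6, 129.8]
tcp_rot: [-3.141, -0.001, 2.181]
ft_force: [0.2, 0.0, -2.4]
opening: 0.522
grip_force: 30.0
```

```bash
python3 jl.py 500 680 -140 60 182
```

```text
[588.5 -44.5 129.7] 124.7 0.521 29.99322921037674
```

Emit:
{"method": "carry_out", "body": {
  "series": [
    [0.01, -0.02, -0.3, 0],
    [0, 0, -0.6, 0],
    [0, 0, -0.6, 0],
    [0, 0, -0.35, 0],
    [0, 0, -0.15, 0]
  ]
}}

```text
t: 32.5
eef_pos: [588.2, -43.1, 28.2]
tcp_rot: [-3.14, -0.002, 2.175]
ft_force: [-0.2, -0.0, -2.2]
opening: 0.514
grip_force: 30.0
```

Emit:
{"method": "carry_out", "body": {
  "series": [
    [0, 0, 0, 0],
    [0, 0, -0.03, 0],
    [0, 0, -0.03, 0],
    [0, 0, 0, 0],
    [0, 0, 0, 0]
  ]
}}

```text
t: 33.0
eef_pos: [589.5, -44.0, 27.5]
tcp_rot: [3.141, 0.001, 2.177]
ft_force: [0.2, -0.9, -3.3]
opening: 0.522
grip_force: 30.0
```

Emit:
{"method": "carry_out", "body": {
  "series": [
    [0, 0, -0.02, 0],
    [0, 0, -0.02, 0],
    [0, 0, 0, 0],
    [0, 0, 0, 0],
    [0, 0, 0, 0]
  ]
}}

```text
t: 33.5
eef_pos: [589.3, -44.0, 25.0]
tcp_rot: [3.142, -0.0, 2.177]
ft_force: [0.2, 0.5, -2.0]
opening: 0.516
grip_force: 30.0
```

Emit:
{"method": "carry_out", "body": {
  "series": [
    [0, 0, -0.03, 0],
    [0, 0, 0, 0],
    [0, 0, 0, 0],
    [0, 0, 0, 0],
    [0, 0, 0, 0]
  ]
}}

```text
t: 34.0
eef_pos: [589.5, -44.1, 24.3]
tcp_rot: [3.141, 0.001, 2.177]
ft_force: [-1.6, 0.4, 7.7]
opening: 0.522
grip_force: 30.0
```

Emit:
{"method": "carry_out", "body": {
  "series": [
    [0, 0, 0, 0],
    [0, 0, 0, 0],
    [0, 0, 0, 0],
    [0, 0, 0, 0],
    [0, 0, 0, 0]
  ],
  "fingers": -1
}}

```text
t: 34.5
eef_pos: [589.2, -44.0, 23.4]
tcp_rot: [-3.142, -0.0, 2.177]
ft_force: [-0.4, -0.3, -0.5]
opening: 0.885
grip_force: 0.0
```

Emit:
{"method": "carry_out", "body": {
  "series": [
    [0, 0, 0, 0],
    [0, 0, 0.2, 0],
    [0, 0, 0.6, 0],
    [0, 0, 1, 0],
    [0, 0, 1, 0]
  ]
}}

```text
t: 35.0
eef_pos: [588.8, -43.9, 165.5]
tcp_rot: [-3.141, -0.001, 2.177]
ft_force: [1.1, -0.1, 0.7]
opening: 1.001
grip_force: 0.0
```

Emit:
{"method": "carry_out", "body": {
  "series": [
    [-0.1, 0.1, 0.8, -0.5],
    [-0.2, 0.3, 0.6, -1],
    [-0.1, 0.2, 0, -1],
    [0, 0, 0, -1],
    [0, 0, 0, -1]
  ]
}}

```text
t: 35.5
eef_pos: [569.0, -13.6, 234.8]
tcp_rot: [3.14, 0.0, 1.702]
ft_force: [-0.6, -0.5, -0.6]
opening: 1.001
grip_force: 0.0
```

```bash
python3 jl.py 540 640 -170 160 78
```

```text
[569.1 -13.9 234.4] 97.7 1.002 0.0
([589.6, -39.3], 32.1, 2.0, -22.0)
([547.8, 64.2], 96.0, 85.8, -2.1)
```

Emit:
{"method": "carry_out", "body": {
  "series": [
    [-0.11, 0.32, 0, -0.9],
    [-0.11, 0.32, 0, -0.9],
    [-0.11, 0.32, 0, -0.9],
    [-0.11, 0.32, 0, -0.9],
    [-0.11, 0.32, 0, -0.9]
  ]
}}

```text
t: 36.1
eef_pos: [541.4, 66.5, 233.9]
tcp_rot: [3.141, -0.0, 1.234]
ft_force: [0.3, 0.1, -0.0]
opening: 1.0
grip_force: 0.0
```

Emit:
{"method": "carry_out", "body": {
  "series": [
    [-0.11, 0.32, 0, -0.9],
    [-0.11, 0.32, 0, -0.9],
    [-0.11, 0.32, 0, -0.9],
    [-0.11, 0.32, 0, -0.9],
    [-0.11, 0.32, 0, -0.9]
  ]
}}

```text
t: 36.6
eef_pos: [513.9, 146.6, 233.9]
tcp_rot: [3.141, -0.0, 0.763]
ft_force: [-0.4, 0.0, 0.3]
opening: 1.0
grip_force: 0.0
```

Emit:
{"method": "carry_out", "body": {
  "series": [
    [-0.11, 0.32, 0, -0.9],
    [-0.11, 0.32, 0, -0.9],
    [-0.11, 0.32, 0, -0.9],
    [-0.11, 0.32, 0, -0.9],
    [-0.11, 0.32, 0, -0.9]
  ]
}}

```text
t: 37.1
eef_pos: [486.4, 226.6, 233.9]
tcp_rot: [3.142, -0.0, 0.291]
ft_force: [-0.6, -0.2, 0.4]
opening: 0.997
grip_force: 0.0
```

Emit:
{"method": "carry_out", "body": {
  "series": [
    [-0.11, 0.32, -0.4, -0.9],
    [-0.11, 0.32, -0.4, -0.9],
    [-0.11, 0.32, -0.4, -0.9],
    [-0.11, 0.32, -0.4, -0.9],
    [-0.11, 0.32, -0.3, -0.9]
  ]
}}

```text
t: 37.6
eef_pos: [458.7, 306.4, 137.7]
tcp_rot: [3.141, 0.001, -0.18]
ft_force: [0.4, -0.3, -0.1]
opening: 1.002
grip_force: 0.0
```

```bash
python3 jl.py
```

```text
[457.9 306.8 137. ] -10.1 0.997 0.0
```

Run:
```python
from h import *
for n in ("wrist","top"):
    c=env.calibration(n); im=env.read_camera(n)[:,:,::-1]; cv2.imwrite(f"pics/{n}7.png",im)
    for d in env.look_for(n,"jar_a"):
        u=[d["position"][1]*640,d["position"][0]*400]; print(n,round(d["conf"],2),np.round(u),ray(n,u,50,c).round())
    if n=="wrist":
        r,w=bird(im,c,64,400,620,240,460,0.5); h=cv2.cvtColor(r,cv2.COLOR_BGR2HSV);v=h[...,2].astype(int)
        for th in (90,110,125,140):
            for a,b in blobs((v<th)&(v>0),1500)[:5]: 
                q=np.argwhere(b)[:,::-1]; print(th,a,w(q.mean(0)).round(),w(q.min(0)).round(),w(q.max(0)).round())
```

```text
wrist 0.64 [226. 202.] [[463. 398.]]
wrist 0.56 [321. 189.] [[460. 305.]]
90 91694 [[501. 370.]] [[620. 460.]] [[400. 240.]]
90 7173 [[463. 305.]] [[490. 328.]] [[433. 281.]]
110 92822 [[501. 369.]] [[620. 460.]] [[400. 240.]]
110 7465 [[463. 305.]] [[490. 328.]] [[432. 281.]]
125 101314 [[498. 364.]] [[620. 460.]] [[400. 240.]]
140 102658 [[498. 364.]] [[620. 460.]] [[400. 240.]]
top 0.76 [335. 172.] [[588. -38.]]
top 0.59 [206. 227.] [[446. 282.]]
top 0.44 [172. 217.] [[472. 367.]]
```

```bash
cat >> h.py <<'E'
def cap(im,c,ctr,z,half=45,s=0.25):
    """cap circle (Hough) near ctr and its strip's direction, on plane z"""
    x,y=ctr; r,w=bird(im,c,z,x-half,x+half,y-half,y+half,s)
    g=cv2.GaussianBlur(cv2.cvtColor(r,cv2.COLOR_BGR2GRAY),(0,0),3)
    ci=cv2.HoughCircles(g,cv2.HOUGH_GRADIENT,1.5,10,param1=60,param2=15,minRadius=int(22.5/s),maxRadius=int(26/s))
    out=[]
    for cx,cy,rad in ci[0][:3]:
        h=cv2.cvtColor(r,cv2.COLOR_BGR2HSV); yy,xx=np.indices(g.shape)
        m=(h[...,1]<70)&(h[...,2]>g[int(cy)-4:int(cy)+5,int(cx)-4:int(cx)+5].min()+50)&(np.hypot(xx-cx,yy-cy)<rad*.85)
        bl=blobs(m,200); a=None
        if bl:
            p=w(np.argwhere(bl[0][1])[:,::-1]); ev=np.linalg.eigh(np.cov(p.T))[1][:,-1]; f=p.mean(0)-w([cx,cy])[0]
            ev=ev*np.sign(ev@f); a=[round(float(np.degrees(np.arctan2(k[1],k[0]))),1) for k in (ev,f)]
        out.append((w([cx,cy])[0].round(1).tolist(),round(float(rad)*s,1),a))
    return out
E
python3 - <<'E'
from h import *
c=env.calibration("wrist"); im=cv2.imread("pics/wrist7.png"); print(env.state()["eef_pos"])
print(*cap(im,c,(462,305),64),sep="\n")
d=np.load("w6.npz"); c6={"K":d["K"],"pose":d["pose"]};i6=cv2.imread("pics/w6.png")
for q in ((458,306),(550,307),(463,399)): print("w6",*cap(i6,c6,q,64),sep="\n")
E
```

```text
[459.83220195 305.64544545 139.41894852]
([459.20001220703125, 304.1000061035156], 24.9, [-152.4, -155.3])
([469.70001220703125, 299.8999938964844], 23.1, [87.7, 175.5])
([467.79998779296875, 297.70001220703125], 25.8, [-128.4, 170.5])
w6
([457.1000061035156, 305.3999938964844], 24.5, [-153.4, -151.8])
([462.70001220703125, 312.6000061035156], 22.8, [135.3, -138.1])
([461.6000061035156, 309.6000061035156], 25.8, [-158.3, -145.9])
w6
([550.5999755859375, 307.20001220703125], 24.5, [-116.8, -111.7])
([545.2999877929688, 313.8999938964844], 22.8, [-141.7, -79.4])
([549.0999755859375, 312.3999938964844], 25.8, [-121.8, -97.6])
w6
([462.79998779296875, 399.20001220703125], 25.8, [-148.7, -159.5])
([466.20001220703125, 399.6000061035156], 23.2, [-144.6, -165.5])
([463.8999938964844, 401.3999938964844], 25.8, [-149.1, -152.3])
```

Emit:
{"method": "carry_out", "body": {
  "series": [
    [0, -0.01, -0.4, 0],
    [0, 0, -0.8, 0],
    [0, 0, -0.8, 0],
    [0, 0, -0.4, 0],
    [0, 0, -0.18, 0]
  ]
}}

```text
t: 38.4
eef_pos: [459.2, 304.7, 8.4]
tcp_rot: [3.141, 0.001, -0.178]
ft_force: [0.5, 0.8, 0.5]
opening: 1.001
grip_force: 0.0
```

Emit:
{"method": "carry_out", "body": {
  "series": [
    [0, 0, 0, 0],
    [0, 0, 0, 0],
    [0, 0, 0, 0],
    [0, 0, 0, 0],
    [0, 0, 0, 0]
  ],
  "fingers": 1
}}

```text
t: 38.9
eef_pos: [459.5, 305.7, 10.2]
tcp_rot: [-3.141, -0.001, -0.179]
ft_force: [-0.3, -0.1, 0.1]
opening: 0.633
grip_force: 0.0
```

Emit:
{"method": "carry_out", "body": {
  "series": [
    [0, 0, 0, 0],
    [0, 0, 0, 0],
    [0, 0, 0, 0],
    [0, 0, 0, 0],
    [0, 0, 0, 0]
  ]
}}

```text
t: 39.4
eef_pos: [459.3, 305.5, 9.8]
tcp_rot: [3.142, -0.0, -0.179]
ft_force: [-1.0, -1.3, 5.4]
opening: 0.517
grip_force: 30.0
```

Emit:
{"method": "carry_out", "body": {
  "series": [
    [0, 0, 0.1, 0],
    [0, 0, 0.4, 0],
    [0, 0, 0.8, 0],
    [0, 0, 0.8, 0],
    [0, 0, 0.3, 0]
  ]
}}

```text
t: 39.9
eef_pos: [460.2, 306.1, 133.0]
tcp_rot: [-3.139, -0.003, -0.179]
ft_force: [-0.0, -0.0, -2.5]
opening: 0.52
grip_force: 30.0
```

Emit:
{"method": "carry_out", "body": {
  "series": [
    [0.11, -0.2, 0, 0.99],
    [0.11, -0.2, 0, 0.99],
    [0.11, -0.2, 0, 0.99],
    [0.11, -0.2, 0, 0.99],
    [0.11, -0.2, 0, 0.99]
  ]
}}

```text
t: 40.4
eef_pos: [486.7, 255.1, 129.5]
tcp_rot: [3.142, 0.0, 0.343]
ft_force: [0.1, 1.2, -1.5]
opening: 0.516
grip_force: 30.0
```

Emit:
{"method": "carry_out", "body": {
  "series": [
    [0.11, -0.2, 0, 0.99],
    [0.11, -0.2, 0, 0.99],
    [0.11, -0.2, 0, 0.99],
    [0.11, -0.2, 0, 0.99],
    [0.11, -0.2, 0, 0.99]
  ]
}}

```text
t: 40.9
eef_pos: [514.3, 205.1, 129.4]
tcp_rot: [-3.141, 0.0, 0.862]
ft_force: [-0.6, 0.6, -2.6]
opening: 0.522
grip_force: 30.0
```

Emit:
{"method": "carry_out", "body": {
  "series": [
    [0.11, -0.2, 0, 0.99],
    [0.11, -0.2, 0, 0.99],
    [0.11, -0.2, 0, 0.99],
    [0.11, -0.2, 0, 0.99],
    [0.11, -0.2, 0, 0.99]
  ]
}}

```text
t: 41.4
eef_pos: [541.7, 155.1, 129.4]
tcp_rot: [-3.141, 0.0, 1.38]
ft_force: [-0.7, -0.5, -2.2]
opening: 0.519
grip_force: 30.0
```

Emit:
{"method": "carry_out", "body": {
  "series": [
    [0.11, -0.2, 0, 0.99],
    [0.11, -0.2, 0, 0.99],
    [0.11, -0.2, 0, 0.99],
    [0.11, -0.2, 0, 0.99],
    [0.11, -0.2, 0, 0.99]
  ]
}}

```text
t: 41.9
eef_pos: [569.2, 105.2, 129.4]
tcp_rot: [-3.141, -0.0, 1.898]
ft_force: [0.3, 0.9, -2.0]
opening: 0.524
grip_force: 30.0
```

Emit:
{"method": "carry_out", "body": {
  "series": [
    [0.11, -0.2, 0, 0.99],
    [0.11, -0.2, 0, 0.99],
    [0.11, -0.2, 0, 0.99],
    [0.11, -0.2, 0, 0.99],
    [0.11, -0.2, 0, 0.99]
  ]
}}

```text
t: 42.4
eef_pos: [596.7, 55.2, 129.4]
tcp_rot: [-3.141, -0.001, 2.417]
ft_force: [0.1, 0.8, -1.3]
opening: 0.521
grip_force: 30.0
```

Emit:
{"method": "carry_out", "body": {
  "series": [
    [0, 0, 0, 0],
    [0, 0, 0, 0],
    [0, 0, 0, 0],
    [0, 0, 0, 0],
    [0, 0, 0, 0]
  ]
}}

```text
t: 42.9
eef_pos: [596.6, 55.9, 129.6]
tcp_rot: [3.141, 0.0, 2.412]
ft_force: [0.0, 0.4, -2.7]
opening: 0.517
grip_force: 30.0
```

Emit:
{"method": "carry_out", "body": {
  "series": [
    [-0.01, -0.01, -0.3, 0],
    [0, 0, -0.6, 0],
    [0, 0, -0.6, 0],
    [0, 0, -0.38, 0],
    [0, 0, -0.17, 0]
  ]
}}

```text
t: 43.4
eef_pos: [595.4, 55.2, 25.3]
tcp_rot: [-3.14, -0.002, 2.412]
ft_force: [0.2, 0.5, -1.9]
opening: 0.516
grip_force: 30.0
```

Emit:
{"method": "carry_out", "body": {
  "series": [
    [0, 0, 0, 0],
    [0, 0, -0.02, 0],
    [0, 0, -0.02, 0],
    [0, 0, 0, 0],
    [0, 0, 0, 0]
  ]
}}

```text
t: 43.9
eef_pos: [596.5, 55.0, 25.6]
tcp_rot: [3.141, 0.001, 2.413]
ft_force: [-0.0, -0.5, -2.5]
opening: 0.518
grip_force: 30.0
```

Emit:
{"method": "carry_out", "body": {
  "series": [
    [0, 0, -0.02, 0],
    [0, 0, -0.01, 0],
    [0, 0, 0, 0],
    [0, 0, 0, 0],
    [0, 0, 0, 0]
  ]
}}

```text
t: 44.4
eef_pos: [596.4, 55.0, 23.8]
tcp_rot: [3.141, 0.0, 2.413]
ft_force: [0.1, -0.4, 5.2]
opening: 0.516
grip_force: 30.0
```

Emit:
{"method": "carry_out", "body": {
  "series": [
    [0, 0, 0, 0],
    [0, 0, 0, 0],
    [0, 0, 0, 0],
    [0, 0, 0, 0],
    [0, 0, 0, 0]
  ],
  "fingers": -1
}}

```text
t: 44.9
eef_pos: [596.2, 55.0, 23.4]
tcp_rot: [3.142, -0.0, 2.412]
ft_force: [-0.8, -0.2, 0.5]
opening: 0.887
grip_force: 0.0
```

Emit:
{"method": "carry_out", "body": {
  "series": [
    [0, 0, 0, 0],
    [0, 0, 0.2, 0],
    [0, 0, 0.6, 0],
    [0, 0, 1, 0],
    [0, 0, 1, 0]
  ]
}}

```text
t: 45.4
eef_pos: [595.8, 55.0, 165.5]
tcp_rot: [-3.141, -0.001, 2.413]
ft_force: [1.1, -0.2, 0.2]
opening: 1.0
grip_force: 0.0
```

Emit:
{"method": "carry_out", "body": {
  "series": [
    [-0.11, 0.28, 0, -0.97],
    [-0.11, 0.28, 0, -0.97],
    [-0.11, 0.28, 0, -0.97],
    [-0.11, 0.28, 0, -0.97],
    [-0.11, 0.28, 0, -0.97]
  ]
}}

```text
t: 45.9
eef_pos: [568.5, 125.5, 164.4]
tcp_rot: [3.141, 0.0, 1.9]
ft_force: [0.8, 0.2, -0.8]
opening: 1.0
grip_force: 0.0
```

Emit:
{"method": "carry_out", "body": {
  "series": [
    [-0.11, 0.28, 0, -0.97],
    [-0.11, 0.28, 0, -0.97],
    [-0.11, 0.28, 0, -0.97],
    [-0.11, 0.28, 0, -0.97],
    [-0.11, 0.28, 0, -0.97]
  ]
}}

```text
t: 46.4
eef_pos: [541.0, 195.6, 164.3]
tcp_rot: [3.141, -0.0, 1.393]
ft_force: [-0.0, -0.1, 0.4]
opening: 0.997
grip_force: 0.0
```

Emit:
{"method": "carry_out", "body": {
  "series": [
    [-0.11, 0.28, 0, -0.97],
    [-0.11, 0.28, 0, -0.97],
    [-0.11, 0.28, 0, -0.97],
    [-0.11, 0.28, 0, -0.97],
    [-0.11, 0.28, 0, -0.97]
  ]
}}

```text
t: 46.9
eef_pos: [513.5, 265.6, 164.4]
tcp_rot: [3.141, -0.001, 0.885]
ft_force: [0.5, -0.7, 0.3]
opening: 1.002
grip_force: 0.0
```

Emit:
{"method": "carry_out", "body": {
  "series": [
    [-0.11, 0.28, 0, -0.97],
    [-0.11, 0.28, 0, -0.97],
    [-0.11, 0.28, 0, -0.97],
    [-0.11, 0.28, 0, -0.97],
    [-0.11, 0.28, 0, -0.97]
  ]
}}

```text
t: 47.4
eef_pos: [486.0, 335.6, 164.3]
tcp_rot: [3.142, -0.001, 0.377]
ft_force: [0.1, -0.1, -0.9]
opening: 0.999
grip_force: 0.0
```

Emit:
{"method": "carry_out", "body": {
  "series": [
    [-0.09, 0.25, -0.1, -0.97],
    [-0.09, 0.25, -0.1, -0.97],
    [-0.09, 0.25, -0.1, -0.97],
    [-0.09, 0.25, -0.1, -0.97],
    [-0.09, 0.25, 0, -0.97]
  ]
}}

```text
t: 47.9
eef_pos: [463.3, 397.8, 143.7]
tcp_rot: [3.141, 0.0, -0.131]
ft_force: [0.4, 0.2, 0.7]
opening: 0.997
grip_force: 0.0
```

```bash
cat > cl.py <<'E'
from h import *
import sys
x,y,z=map(float,sys.argv[1:4])
for _ in range(4): env.read_camera("wrist")
c=env.calibration("wrist"); im=env.read_camera("wrist")[:,:,::-1]; s=env.state()
cv2.imwrite("pics/cl.png",im); np.savez("cl.npz",K=c["K"],pose=c["pose"])
print(s["eef_pos"].round(1),round(np.degrees(s["tcp_rot"][2]),1),round(s["opening"],3))
print(*cap(im,c,(x,y),z),sep="\n")
for d in env.look_for("wrist","jar_a"):
    u=[d["position"][1]*640,d["position"][0]*400]; print("net",round(d["conf"],2),ray("wrist",u,z-20,c).round())
E
python3 cl.py 463 399 64
```

```text
[463.9 397.1 144. ] -7.1 1.0
([462.79998779296875, 400.70001220703125], 24.5, [-149.0, -153.3])
([465.1000061035156, 401.79998779296875], 25.8, [-148.6, -153.5])
([471.3999938964844, 402.20001220703125], 25.4, [-118.8, -162.9])
net 0.78 [[461. 401.]]
```

Emit:
{"method": "carry_out", "body": {
  "series": [
    [-0.02, 0.07, -0.4, 0],
    [0, 0, -0.8, 0],
    [0, 0, -0.8, 0],
    [0, 0, -0.48, 0],
    [0, 0, -0.2, 0]
  ]
}}

```text
t: 48.7
eef_pos: [462.2, 399.8, 7.4]
tcp_rot: [3.139, 0.002, -0.126]
ft_force: [0.4, -0.0, -0.2]
opening: 0.999
grip_force: 0.0
```

Emit:
{"method": "carry_out", "body": {
  "series": [
    [0, 0, 0, 0],
    [0, 0, 0, 0],
    [0, 0, 0, 0],
    [0, 0, 0, 0],
    [0, 0, 0, 0]
  ],
  "fingers": 1
}}

```text
t: 49.2
eef_pos: [463.0, 401.2, 10.3]
tcp_rot: [-3.141, -0.001, -0.127]
ft_force: [0.1, 0.0, 0.2]
opening: 0.635
grip_force: 0.0
```

Emit:
{"method": "carry_out", "body": {
  "series": [
    [0, 0, 0, 0],
    [0, 0, 0, 0],
    [0, 0, 0, 0],
    [0, 0, 0, 0],
    [0, 0, 0, 0]
  ]
}}

```text
t: 49.7
eef_pos: [462.8, 401.0, 9.8]
tcp_rot: [-3.141, -0.0, -0.127]
ft_force: [-1.6, -2.0, 5.6]
opening: 0.519
grip_force: 30.0
```

Emit:
{"method": "carry_out", "body": {
  "series": [
    [0, 0, 0.1, 0],
    [0, 0, 0.4, 0],
    [0, 0, 0.8, 0],
    [0, 0, 0.8, 0],
    [0, 0, 0.3, 0]
  ]
}}

```text
t: 50.2
eef_pos: [463.7, 401.8, 133.2]
tcp_rot: [-3.139, -0.003, -0.127]
ft_force: [0.8, 0.2, -1.9]
opening: 0.517
grip_force: 30.0
```

Emit:
{"method": "carry_out", "body": {
  "series": [
    [0.11, -0.21, 0, 0.97],
    [0.11, -0.21, 0, 0.97],
    [0.11, -0.21, 0, 0.97],
    [0.11, -0.21, 0, 0.97],
    [0.11, -0.21, 0, 0.97]
  ]
}}

```text
t: 50.7
eef_pos: [490.2, 348.0, 129.4]
tcp_rot: [3.141, 0.001, 0.385]
ft_force: [0.3, -0.1, -1.5]
opening: 0.521
grip_force: 30.0
```

Emit:
{"method": "carry_out", "body": {
  "series": [
    [0.11, -0.21, 0, 0.97],
    [0.11, -0.21, 0, 0.97],
    [0.11, -0.21, 0, 0.97],
    [0.11, -0.21, 0, 0.97],
    [0.11, -0.21, 0, 0.97]
  ]
}}

```text
t: 51.2
eef_pos: [517.7, 295.5, 129.4]
tcp_rot: [-3.141, 0.001, 0.893]
ft_force: [0.7, 0.6, -1.1]
opening: 0.522
grip_force: 30.0
```

Emit:
{"method": "carry_out", "body": {
  "series": [
    [0.11, -0.21, 0, 0.97],
    [0.11, -0.21, 0, 0.97],
    [0.11, -0.21, 0, 0.97],
    [0.11, -0.21, 0, 0.97],
    [0.11, -0.21, 0, 0.97]
  ]
}}

```text
t: 51.7
eef_pos: [545.2, 243.0, 129.4]
tcp_rot: [-3.141, 0.0, 1.401]
ft_force: [-0.1, 0.0, -1.1]
opening: 0.522
grip_force: 30.0
```

Emit:
{"method": "carry_out", "body": {
  "series": [
    [0.11, -0.21, 0, 0.97],
    [0.11, -0.21, 0, 0.97],
    [0.11, -0.21, 0, 0.97],
    [0.11, -0.21, 0, 0.97],
    [0.11, -0.21, 0, 0.97]
  ]
}}

```text
t: 52.2
eef_pos: [572.7, 190.6, 129.4]
tcp_rot: [-3.141, -0.0, 1.909]
ft_force: [0.3, 0.7, -1.5]
opening: 0.52
grip_force: 30.0
```

Emit:
{"method": "carry_out", "body": {
  "series": [
    [0.11, -0.21, 0, 0.97],
    [0.11, -0.21, 0, 0.97],
    [0.11, -0.21, 0, 0.97],
    [0.11, -0.21, 0, 0.97],
    [0.11, -0.21, 0, 0.97]
  ]
}}

```text
t: 52.7
eef_pos: [600.2, 138.1, 129.4]
tcp_rot: [-3.141, -0.0, 2.417]
ft_force: [-0.8, -0.3, -1.4]
opening: 0.518
grip_force: 30.0
```

Emit:
{"method": "carry_out", "body": {
  "series": [
    [0, 0, 0, 0],
    [0, 0, 0, 0],
    [0, 0, 0, 0],
    [0, 0, 0, 0],
    [0, 0, 0, 0]
  ]
}}

```text
t: 53.2
eef_pos: [600.0, 138.9, 129.6]
tcp_rot: [3.142, -0.0, 2.412]
ft_force: [-0.6, 0.4, -1.5]
opening: 0.52
grip_force: 30.0
```

Emit:
{"method": "carry_out", "body": {
  "series": [
    [0.03, -0.03, -0.3, 0],
    [0, 0, -0.6, 0],
    [0, 0, -0.6, 0],
    [0, 0, -0.38, 0],
    [0, 0, -0.17, 0]
  ]
}}

```text
t: 53.7
eef_pos: [600.9, 137.1, 25.2]
tcp_rot: [-3.14, -0.002, 2.412]
ft_force: [0.2, 0.1, -2.2]
opening: 0.519
grip_force: 30.0
```

Emit:
{"method": "carry_out", "body": {
  "series": [
    [0, 0, 0, 0],
    [0, 0, -0.02, 0],
    [0, 0, -0.02, 0],
    [0, 0, 0, 0],
    [0, 0, 0, 0]
  ]
}}

```text
t: 54.2
eef_pos: [602.0, 137.1, 25.6]
tcp_rot: [3.141, 0.001, 2.412]
ft_force: [0.3, 0.6, -2.0]
opening: 0.515
grip_force: 30.0
```

Emit:
{"method": "carry_out", "body": {
  "series": [
    [0, 0, -0.02, 0],
    [0, 0, -0.01, 0],
    [0, 0, 0, 0],
    [0, 0, 0, 0],
    [0, 0, 0, 0]
  ]
}}

```text
t: 54.7
eef_pos: [601.9, 137.0, 23.8]
tcp_rot: [3.141, 0.0, 2.413]
ft_force: [-0.6, -0.2, 4.7]
opening: 0.518
grip_force: 30.0
```

Emit:
{"method": "carry_out", "body": {
  "series": [
    [0, 0, 0, 0],
    [0, 0, 0, 0],
    [0, 0, 0, 0],
    [0, 0, 0, 0],
    [0, 0, 0, 0]
  ],
  "fingers": -1
}}

```text
t: 55.2
eef_pos: [601.7, 137.0, 23.4]
tcp_rot: [-3.142, -0.0, 2.413]
ft_force: [-0.1, -0.7, 0.8]
opening: 0.886
grip_force: 0.0
```

Emit:
{"method": "carry_out", "body": {
  "series": [
    [0, 0, 0, 0],
    [0, 0, 0.2, 0],
    [0, 0, 0.6, 0],
    [0, 0, 1, 0],
    [0, 0, 1, 0]
  ]
}}

```text
t: 55.7
eef_pos: [601.3, 136.9, 165.5]
tcp_rot: [-3.141, -0.001, 2.413]
ft_force: [1.0, 0.4, 0.9]
opening: 0.996
grip_force: 0.0
```

Emit:
{"method": "carry_out", "body": {
  "series": [
    [0, -0.3, 0.3, -0.87],
    [0, -0.3, 0.3, -0.87],
    [0, -0.3, 0.3, -0.87],
    [0, -0.3, 0.3, -0.87],
    [0, -0.3, 0.3, -0.87]
  ]
}}

```text
t: 56.2
eef_pos: [601.5, 61.4, 240.0]
tcp_rot: [3.141, 0.0, 1.953]
ft_force: [0.7, 0.4, -0.4]
opening: 0.998
grip_force: 0.0
```

Emit:
{"method": "carry_out", "body": {
  "series": [
    [0, -0.3, 0.1, -0.87],
    [0, -0.3, 0.1, -0.87],
    [0, -0.3, 0, -0.87],
    [0, -0.2, 0, -0.87],
    [0, 0, 0, -0.87]
  ]
}}

```text
t: 56.7
eef_pos: [601.6, 5.8, 249.4]
tcp_rot: [3.141, 0.0, 1.497]
ft_force: [-0.3, -0.1, 0.4]
opening: 0.999
grip_force: 0.0
```

```bash
python3 cl.py 589 -44 78
python3 - <<'E'
from h import *
d=np.load("cl.npz"); c={"K":d["K"],"pose":d["pose"]};im=cv2.imread("pics/cl.png")
for q in ((596,55),(602,137)): print(*cap(im,c,q,78),sep="\n")
r,w=bird(im,c,78,540,660,-140,190,0.5)
cv2.imwrite("pics/final1.png",r)
E
```

```text
[601.7   7.2 248.9] 86.2 0.998
([591.0999755859375, -29.600000381469727], 24.5, [15.2, -65.8])
([594.0999755859375, -29.600000381469727], 24.9, [9.1, -71.2])
([603.4000244140625, -27.700000762939453], 24.9, [178.7, -91.3])
net 0.93 [[591. -40.]]
net 0.79 [[597.  54.]]
net 0.74 [[600. 138.]]
([598.4000244140625, 54.099998474121094], 24.9, [-4.9, -7.9])
([606.7000122070312, 34.900001525878906], 23.3, [-8.8, 79.5])
([610.0999755859375, 34.900001525878906], 22.9, [-5.1, 84.9])
([604.0999755859375, 133.8000030517578], 24.5, [-4.1, 11.8])
([602.2000122070312, 135.6999969482422], 25.4, [-4.4, 2.1])
([591.7000122070312, 147.6999969482422], 24.1, [-119.9, -35.0])
```

View pics/final1.png

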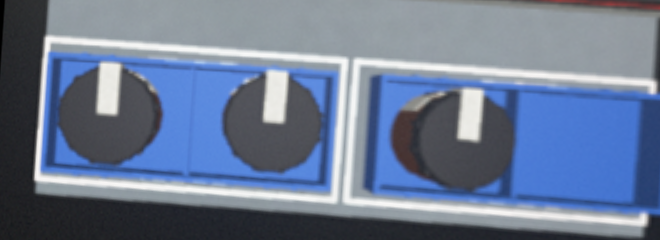

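All three jars stand in compartments with their strips pointing to the bar, at about (108,90), (275,97) and (467,115). Next is the button.

Emit:
{"method": "carry_out", "body": {
  "series": [
    [0.4, -0.05, 0, 0],
    [0.5, -0.06, 0, 0],
    [0.5, -0.05, 0, 0],
    [0.4, -0.05, 0, 0],
    [0.12, 0, 0, 0]
  ],
  "fingers": 1
}}

```text
t: 57.5
eef_pos: [698.9, -3.5, 247.7]
tcp_rot: [-3.141, 0.0, 1.503]
ft_force: [-1.7, 1.0, 0.1]
opening: 0.634
grip_force: 0.0
```

Emit:
{"method": "carry_out", "body": {
  "series": [
    [0, 0, -0.3, 0],
    [0, 0, -0.5, 0],
    [0, 0, -0.6, 0],
    [0, 0, -0.6, 0],
    [0, 0, -0.4, 0]
  ]
}}

```text
t: 58.0
eef_pos: [696.4, -3.1, 126.6]
tcp_rot: [-3.14, -0.0, 1.503]
ft_force: [-0.4, -0.8, -0.1]
opening: 0.216
grip_force: 0.0
```

Emit:
{"method": "carry_out", "body": {
  "series": [
    [0, 0, -0.2, 0],
    [0, 0, -0.2, 0],
    [0, 0, 0, 0],
    [0, 0, 0, 0],
    [0, 0, 0, 0]
  ]
}}

```text
t: 58.5
eef_pos: [698.2, -3.5, 109.6]
tcp_rot: [3.14, 0.0, 1.502]
ft_force: [0.3, -0.6, -0.3]
opening: 0.002
grip_force: 0.0
```

Run:
```python
from h import *
s=env.state();print(s["eef_pos"],s["opening"],s["ft_force"],s["tcp_rot"][2])
env.read_camera("wrist")
for n in ("top","scene"):
    env.read_camera(n)
    for l in ("scan_button_top","jar_a"):
        for d in env.look_for(n,l): print(n,l,round(d["conf"],2),ray(n,[d["position"][1]*640,d["position"][0]*400],88 if l[0]=="s" else 60).round())
```

```text
[698.20920797  -3.49853932 109.64190173] 0.0021431170693543768 [ 0.30041676 -0.60504408 -0.32455801] 1.5016066327098325
scene scan_button_top 0.61 [[747. -22.]]
scene jar_a 0.69 [[600. 134.]]
```

Emit:
{"method": "carry_out", "body": {
  "series": [
    [0, 0, -0.1, 0],
    [0, 0, -0.1, 0],
    [0, 0, -0.1, 0],
    [0, 0, 0, 0],
    [0, 0, 0, 0]
  ]
}}

```text
t: 59.35
eef_pos: [697.7, -3.5, 93.2]
tcp_rot: [-3.141, 0.0, 1.501]
ft_force: [0.1, -0.7, -0.2]
opening: 0.006
grip_force: 0.0
```

Emit:
{"method": "carry_out", "body": {
  "series": [
    [0, 0, -0.04, 0],
    [0, 0, -0.04, 0],
    [0, 0, 0, 0],
    [0, 0, 0, 0],
    [0, 0, 0, 0]
  ]
}}

```text
t: 59.85
eef_pos: [697.8, -3.5, 89.6]
tcp_rot: [3.141, -0.0, 1.501]
ft_force: [0.6, 0.1, 0.2]
opening: 0.005
grip_force: 0.0
```

Emit:
{"method": "carry_out", "body": {
  "series": [
    [0, 0, -0.04, 0],
    [0, 0, -0.04, 0],
    [0, 0, 0, 0],
    [0, 0, 0, 0],
    [0, 0, 0, 0]
  ]
}}

```text
t: 60.35
eef_pos: [697.8, -3.5, 85.5]
tcp_rot: [3.142, -0.0, 1.501]
ft_force: [-0.4, -0.8, 0.1]
opening: 0.003
grip_force: 0.0
```

Emit:
{"method": "carry_out", "body": {
  "series": [
    [0, 0, -0.04, 0],
    [0, 0, -0.04, 0],
    [0, 0, 0, 0],
    [0, 0, 0, 0],
    [0, 0, 0, 0]
  ]
}}

```text
t: 60.85
eef_pos: [697.7, -3.5, 81.5]
tcp_rot: [3.141, 0.0, 1.502]
ft_force: [0.2, -0.4, -0.3]
opening: 0.005
grip_force: 0.0
```

Emit:
{"method": "carry_out", "body": {
  "series": [
    [0, 0, -0.04, 0],
    [0, 0, -0.04, 0],
    [0, 0, 0, 0],
    [0, 0, 0, 0],
    [0, 0, 0, 0]
  ]
}}

```text
t: 61.35
eef_pos: [697.8, -3.5, 77.5]
tcp_rot: [3.141, 0.0, 1.502]
ft_force: [-0.6, -0.2, 0.2]
opening: 0.004
grip_force: 0.0
```

Emit:
{"method": "carry_out", "body": {
  "series": [
    [0, 0, -0.04, 0],
    [0, 0, -0.04, 0],
    [0, 0, 0, 0],
    [0, 0, 0, 0],
    [0, 0, 0, 0]
  ]
}}

```text
t: 61.85
eef_pos: [697.8, -3.5, 73.5]
tcp_rot: [3.141, 0.0, 1.502]
ft_force: [-0.1, -0.0, -0.7]
opening: 0.008
grip_force: 0.0
```

Emit:
{"method": "carry_out", "body": {
  "series": [
    [0, 0, -0.04, 0],
    [0, 0, -0.04, 0],
    [0, 0, 0, 0],
    [0, 0, 0, 0],
    [0, 0, 0, 0]
  ]
}}

```text
t: 62.35
eef_pos: [697.8, -3.5, 69.5]
tcp_rot: [3.141, -0.0, 1.501]
ft_force: [0.1, -0.2, 0.4]
opening: 0.004
grip_force: 0.0
```

Emit:
{"method": "carry_out", "body": {
  "series": [
    [0, 0, -0.03, 0],
    [0, 0, -0.03, 0],
    [0, 0, 0, 0],
    [0, 0, 0, 0],
    [0, 0, 0, 0]
  ]
}}

```text
t: 62.85
eef_pos: [697.8, -3.5, 66.5]
tcp_rot: [3.141, 0.0, 1.501]
ft_force: [-0.1, 0.1, 0.3]
opening: 0.0
grip_force: 0.0
```

Emit:
{"method": "carry_out", "body": {
  "series": [
    [0, 0, -0.03, 0],
    [0, 0, -0.03, 0],
    [0, 0, 0, 0],
    [0, 0, 0, 0],
    [0, 0, 0, 0]
  ]
}}

```text
t: 63.35
eef_pos: [697.8, -3.5, 63.7]
tcp_rot: [3.141, 0.0, 1.501]
ft_force: [0.4, -0.6, 1.4]
opening: 0.003
grip_force: 0.8
```

Contact has begun (about 1.4 N). I'll go on in small steps until the hard stop shows.

Emit:
{"method": "carry_out", "body": {
  "series": [
    [0, 0, -0.03, 0],
    [0, 0, -0.01, 0],
    [0, 0, 0, 0],
    [0, 0, 0, 0],
    [0, 0, 0, 0]
  ]
}}

```text
t: 63.85
eef_pos: [697.8, -3.5, 61.6]
tcp_rot: [3.141, 0.0, 1.502]
ft_force: [0.5, 0.4, 3.1]
opening: 0.002
grip_force: 1.4
```

Emit:
{"method": "carry_out", "body": {
  "series": [
    [0, 0, -0.02, 0],
    [0, 0, -0.02, 0],
    [0, 0, 0, 0],
    [0, 0, 0, 0],
    [0, 0, 0, 0]
  ]
}}

```text
t: 64.35
eef_pos: [697.8, -3.5, 59.7]
tcp_rot: [3.141, 0.0, 1.501]
ft_force: [0.0, -0.3, 3.6]
opening: 0.006
grip_force: 2.5
```

Emit:
{"method": "carry_out", "body": {
  "series": [
    [0, 0, -0.03, 0],
    [0, 0, 0, 0],
    [0, 0, 0, 0],
    [0, 0, 0, 0],
    [0, 0, 0, 0]
  ]
}}

```text
t: 64.85
eef_pos: [698.0, -3.5, 59.5]
tcp_rot: [3.14, 0.0, 1.502]
ft_force: [-4.0, 0.1, 15.3]
opening: 0.006
grip_force: 7.4
```

Emit:
{"method": "carry_out", "body": {
  "series": [
    [0, 0, -0.03, 0],
    [0, 0, 0, 0],
    [0, 0, 0, 0],
    [0, 0, 0, 0],
    [0, 0, 0, 0]
  ]
}}

```text
t: 65.35
eef_pos: [698.0, -3.5, 59.3]
tcp_rot: [3.14, 0.0, 1.502]
ft_force: [-8.0, 0.3, 24.0]
opening: 0.007
grip_force: 12.2
```

Hard stop reached, so the button is fully down. Releasing it, lifting straight up, and checking the final state.

Emit:
{"method": "carry_out", "body": {
  "series": [
    [0, 0, 0.2, 0],
    [0, 0, 0.5, 0],
    [0, 0, 0.9, 0],
    [0, 0, 0.9, 0],
    [0, 0, 0.9, 0]
  ]
}}

```text
t: 65.85
eef_pos: [697.2, -3.5, 227.7]
tcp_rot: [-3.14, -0.0, 1.501]
ft_force: [0.8, -0.3, 0.8]
opening: 0.005
grip_force: 0.0
```

Emit:
{"method": "carry_out", "body": {
  "series": [
    [-0.4, 0, 0.2, 0],
    [-0.6, 0, 0, 0],
    [-0.6, 0, 0, 0],
    [-0.4, 0.1, 0, 0],
    [0, 0, 0, 0]
  ]
}}

```text
t: 66.35
eef_pos: [595.6, 2.0, 236.7]
tcp_rot: [-3.141, -0.0, 1.502]
ft_force: [0.5, 1.4, 0.1]
opening: 0.003
grip_force: 0.0
```

```bash
python3 cl.py 597 54 78
python3 - <<'E'
from h import *
d=np.load("cl.npz"); c={"K":d["K"],"pose":d["pose"]};im=cv2.imread("pics/cl.png")
r,w=bird(im,c,78,540,660,-140,190,0.5); h=cv2.cvtColor(r,cv2.COLOR_BGR2HSV)
for q in ((596,55),(602,137),(590,-44)):
    yy,xx=np.indices(h.shape[:2]); X,Y=660-.5*yy,190-.5*xx
    m=(h[...,1]<60)&(h[...,2]>140)&(np.hypot(X-q[0],Y-q[1])<22)
    b=blobs(m,50)[0]; p=w(np.argwhere(b[1])[:,::-1]); e=np.linalg.eigh(np.cov(p.T))[1][:,-1]; e=e*np.sign(e[0])
    print(q,b[0],p.mean(0).round(1),"label dir",np.degrees(np.arctan2(e[1],e[0])).round(1))
r,w=bird(im,c,42,500,680,-200,200,0.5); q=r.astype(int)
for a,b in blobs(q[...,0]-q[...,2]>100,2000)[:3]: print(a,cv2.minAreaRect(w(np.argwhere(b)[:,::-1]).astype(np.float32)))
s=env.state(); print(s["t"],s["ft_force"])
env.read_camera("top")
for l in ("beaker","dish","jar_a","tray_1"):
    for k in env.look_for("top",l): print(l,round(k["conf"],2),ray("top",[k["position"][1]*640,k["position"][0]*400],40).round())
E
```

```text
[598.3   1.4 236.1] 86.0 0.005
([598.2999877929688, 53.400001525878906], 24.5, [-4.7, -4.7])
([588.9000244140625, 41.79999923706055], 25.8, [-52.6, 35.0])
([608.4000244140625, 35.400001525878906], 24.1, [-7.4, 81.1])
net 0.9 [[599.  51.]]
net 0.81 [[602. 141.]]
net 0.59 [[588. -40.]]
(596, 55) 831 [608.3  52.6] label dir -4.2
(602, 137) 918 [613.3 136.2] label dir -4.2
(590, -44) 986 [600.8 -44.9] label dir -5.6
16542 ((598.7556762695312, 96.33374786376953), (158.5355224609375, 65.86539459228516), 86.14936065673828)
8236 ((587.7467041015625, -64.04979705810547), (115.67654418945312, 65.82054901123047), 86.18592071533203)
66.65 [-0.48758111 -0.11648399 -0.28311563]
beaker 0.63 [[ 447. -161.]]
tray_1 0.81 [[ 584. -139.]]
tray_1 0.7 [[ 303. -284.]]
tray_1 0.67 [[ 493. -314.]]
```

```bash
python3 -c "
from cell import env
print(env.job_done())"
```

```text
the job is handed in; nothing more can be done
None
```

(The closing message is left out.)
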